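# Zero the level gauge, then jack up the balance plinth and hold it

### The job

The level gauge on the stone balance plinth must be zeroed before the plinth is raised: take the stylus from its stand, push the small recessed key of the gauge right down with the stylus tip, and put the stylus back in its stand. Then set the little lever jack on the bench with its saddle centred under the plinth's marked lift point (the front tab with the round pad) and pump the handle: one full stroke down and all the way back up to bed the saddle in, then a second full stroke down. Finish while holding the handle down, the plinth raised on the jack alone, and leave the loose things round about where they are.

Things in the scene. Friction and masses are not known exactly. Their poses are not given: they have to be found in the camera images.
- plinth: balance plinth, fixed to the bench: dark steel base 130 x 240 x 8 mm with a pale stone slab over it, slab top at z = 80 mm. Origin at the centre of the base's underside; x points away from the robot (to the hinge side), y to the left, z up. Two steel tabs, 50 mm wide and 8 mm thick, stick out 50 mm from the slab's front (-x) side at y = -60 (the marked one, with the round pad) and y = +60 mm (plain); their tops are at z = 78 mm.
- slab (a joint): tilt of the stone slab about the hinge along its rear edge (155 mm behind the lift pad), rad: 0 lying flat, grows as the front is raised; 0.1 is 16 mm at the lift pad. It takes 13 to 22 N upward at the lift pad to raise it; it falls back by itself
- lift_pad (a point): centre of the underside of the lift pad: a dark round steel pad, 24 mm across and 10 mm high, under the marked tab, 35 mm in front of the slab's front face; 60 mm above the bench when the slab lies flat. A smaller dark round boss (18 mm) on top of the tab marks the same point from above
- key_top (a point): centre of the top of the gauge's round zero key (white, 12 mm across), which faces up and lies 6 mm below the top face of the level gauge, at the bottom of a 14 mm round hole in the middle of the gauge. The gauge is a grey box 50 x 90 x 24 mm on the slab, its top face at z = 104 mm
- zero_key (a joint): how far the zero key is pressed, m: 0 released, 0.004 fully down; a spring, 1.8 N at the start of travel and 4.2 N fully down. Only the stylus may press it, not the fingers
- stylus: round steel stylus 125 mm long, loose, 50 g, standing upright in its stand. Origin at the tip, z along it to the upper end. Tip 6 mm thick over 20 mm, widening to a 14 mm handle from 28 mm upward; at the start 63 mm of the handle stand out above the stand
- stand: stylus stand, fixed: grey block 50 x 50 x 70 mm on a 70 x 70 mm foot, with one upright round hole 16 mm wide and 62 mm deep in the middle of its top. Origin at the centre of its underside, z up; home, the stylus tip is 8 mm above this origin
- jack: lever jack, loose, 0.8 kg: flat base 155 x 60 x 8 mm, two upright cheeks (together 36 mm wide in y, 44 mm long in x, up to z = 75 mm) centred over the origin - the place to grasp it, across y - a saddle column towards +x and a handle towards -x. Origin at the underside, x from the handle towards the saddle, z up. The base reaches from x = -80 to +75 mm
- saddle_top (a point): centre of the top of the jack's saddle, a flat steel disc 30 mm across at x = +55 mm of the jack; 50 mm above the bench at rest, rises up to 26 mm as the handle is pushed down, so it slides in under the lift pad with 10 mm to spare
- jack_saddle (a joint): rise of the saddle, m: 0 at rest, 0.052 m per rad of handle, 0.026 at full stroke; the pad is met at about 0.010
- jack_handle (a joint): angle of the pump handle, rad: 0 all the way up (sprung up, it returns by itself), 0.5 at the stop, fully down. Its pivot lies along y over the jack's origin at z = 55 mm. Pushing the handle bar down takes 1 to 2.5 N of spring, and with the slab on the saddle 8 to 15 N in all
- handle_bar (a point): centre of the black cross bar at the handle's end, 14 mm thick and 50 mm long along the jack's y, 100 mm from the pivot: at the jack's x = -92, z = 94 mm when up and x = -99, z = 44 mm when fully down; push it down from above
- timer: bystander: small flat white timer 60 x 68 x 17 mm, loose; origin under its centre
- marker_a: bystander: white marker pen 135 mm long, 17 mm thick, loose, lying; origin under its centre
- vial: bystander: small clear vial 26 mm across, 62 mm high, standing loose; origin under its centre

How it is judged:
By the outcome, as a careful person would: the job done as asked, in the order asked, and still so for the second after the job is handed in, while the arm keeps its last pose, push and grip.
It also fails if it takes over 72 s, if anything falls off the work surface, if the arm or the gripper's body presses on something with over 40 N, if the wrist force passes 120 N, or if a joint passes its speed limit or range.

### The arm

A 6-joint arm with a two-finger parallel gripper is mounted at the origin on a cart in front of the work surface, level with it; the furniture and walls round the work are solid. World frame = base frame: x ahead of the robot, y to its left, z up, the work surface at z = 0. Lengths are in m, angles in degrees, forces in N, time in s.
With the tool pointing down it reaches from about 0.4 to 0.825 m from the base axis. Payload 7 kg.
Tool frame: the origin (TCP) lies midway between the tips of the shut fingers; the grasp point (between the pads) lies 19 mm behind it; z points along the fingers, y is the direction in which the jaws open and shut (so a half turn about z gives the same grasp; the last joint's range is limited). The gripper opens to 88 mm and grips with 3 to 60 N. Pads are 19 mm wide; open, the fingers measure 130 mm over their backs; the gripper's body (78 mm by 193 mm) begins 47 mm behind the grasp point.
Start: joints at [84.632, 20.546, 0.682, 0, -70.136, -16.507], TCP at [0.252, 0.626, 0.227] pointing down, gripper open.
Joint ranges: [-176.03, 176.03], [-82.01, 121.73], [-58.28, 71.71], [-173.87, 95.51], [-174.79, -0.11], [-173.66, 173.66]. Speed limits (degrees/s): [136.94, 136.94, 172.46, 180, 180, 180].

### API

Orientations are given as [roll, pitch, yaw] about the fixed x, y, z axes, in that order (R = Rz(yaw) Ry(pitch) Rx(roll)).
In Python, from plant import ctrl, snapshot gives the robot as it stands.
- The arm moves only by the shell command python3 -m pendant 'ROWS'. ROWS is JSON, a list of rows, each a list of 7 numbers: the shift along the tool's x, y, z in m, then the turn, a rotation vector about the tool's x, y, z in rad, then the opening, from -1 (shut) to 1 (fully open), so that 0 is half open. In form: [[x, y, z, ax, ay, az, jaw], ...]. A call has 1 to 12 rows; each row is the pose to reach, as a shift and turn from the pose commanded when the call began, along the tool's axes at that moment; what a row does not reach only later rows make up. A row lasts 1/8 s, in which the tool goes at most 62.5 mm and 10.7 degrees, less where a joint would pass 70% of its speed; a pose out of reach is approached as far as the arm can. A call with a gripper value outside its range is refused whole. The fingers move at their own pace and stop on an object; the grip force is fixed at half the most. Time passes only in rows, so rows that repeat a pose let the fingers close. It gives the time, the measured TCP pose, the force and the opening at its end, in the units of the state.
- ctrl.get_obs(): the state, without advancing time (a new reading comes with each control period).
- snapshot(name): name is "scene" or "side" or "wrist"; returns a dict with "image" (384x512x3 uint8, blue, green, red), "mtx" (3x3 intrinsics, pixels), "eye" and "attitude" of the camera in the world; the wrist camera has in their place "tool_from_camera" (4x4, takes a point from camera to tool coordinates, whose origin is the TCP and whose axes are the flange's). Camera axes: x right, y up, looking along -z (the intrinsics and any distortion apply to the point x, -y, -z); pixel columns grow to the right and rows downward; lengths in m; the calibration is good to about 2 mm. A picture is of the moment at which its call begins: read the wrist's pose just before it. There is no depth.
- ctrl.close_job(): hands the job in, once; it reports no verdict.
The state is a dict: "clock": time; "joint_pos": joint angles; "qvel": joint speeds; "tau": joint torques, N m; "tool_pos": TCP position; "orientation": TCP orientation; "force": force on the tool from outside, world axes, zero at the start; "moment": the same for the moment, N m; "opening": finger opening in m.
Only numpy, scipy, OpenCV 4.12 (cv2) and the standard library are available. Lean on these libraries where they do the work, as an engineer would, in place of code of your own. Each camera call takes 0.05 s, during which the arm holds its last target.

## Working session

There is one attempt and no reset: what is moved stays moved. The work goes in short steps, Python scripts to look and compute and a shell command to move; the robot and the scene stay as the last step left them, time stands still between calls to the robot, and variables do not carry over. Pictures are saved under pics/ and viewed, and the job is handed in when it is done.

```bash
ls; mkdir -p pics; python3 - <<'E'
from plant import ctrl, snapshot
import cv2,json
o=ctrl.get_obs();print({k:(v.tolist() if hasattr(v,'tolist') else v) for k,v in o.items()})
for n in ["scene","side","wrist"]:
    s=snapshot(n);cv2.imwrite(f"pics/{n}0.png",s["image"])
    print(n,{k:v for k,v in s.items() if k!="image"})
E
```

```text
pics
{'clock': 0.0, 'joint_pos': [84.63166126334713, 20.591095221412605, 0.6353318447812112, -0.02083981019521039, -70.13682002423789, -16.50751927437526], 'qvel': [0.005239777579729231, 0.010830110838911063, -0.0982073269269603, 0.02896072237970905, 0.031566571756324616, -0.07316770359294424], 'tau': [-0.0022656572400592268, -58.272238969802856, 29.305790662765503, 6.997565031051636, 0.007075662579154596, -0.00015820438420632854], 'tool_pos': [0.25133491516038137, 0.6259405886822825, 0.22563610571149317], 'orientation': [179.90566559144472, -0.007525966493327712, -21.88294850234499], 'force': [0.01241202052275175, -0.5563006580754368, 0.6218274630060894], 'moment': [0.005178552103714771, -0.008099397368522776, -0.02239215914394078], 'opening': 0.08773817745104541}
scene {'mtx': array([[376.08573143,   0.        , 250.18860417],
       [  0.        , 376.08573143, 193.36207438],
       [  0.        ,   0.        ,   1.        ]]), 'eye': array([ 0.27812811, -0.10408327,  0.76953838]), 'attitude': array([ 36.70469755,   0.40377268, -34.77705131])}
side {'mtx': array([[393.85403629,   0.        , 255.24339411],
       [  0.        , 393.85403629, 189.43527047],
       [  0.        ,   0.        ,   1.        ]]), 'eye': array([-0.26293007,  0.28948225,  0.47833182]), 'attitude': array([ 66.16126117,   0.96173705, -87.62189412])}
wrist {'mtx': array([[289.63835266,   0.        , 249.79631043],
       [  0.        , 289.63835266, 193.09127128],
       [  0.        ,   0.        ,   1.        ]]), 'tool_from_camera': array([[-2.61512949e-04,  9.56475638e-01,  2.91812072e-01,
         7.86715496e-02],
       [ 9.99999948e-01,  3.05464272e-04, -1.05054594e-04,
        -1.80274885e-04],
       [-1.89620322e-04,  2.91812029e-01, -9.56475668e-01,
        -1.57730211e-01],
       [ 0.00000000e+00,  0.00000000e+00,  0.00000000e+00,
         1.00000000e+00]])}
```

View pics/scene0.png

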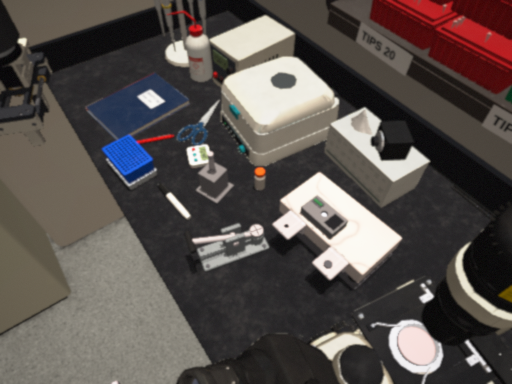

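View pics/side0.png

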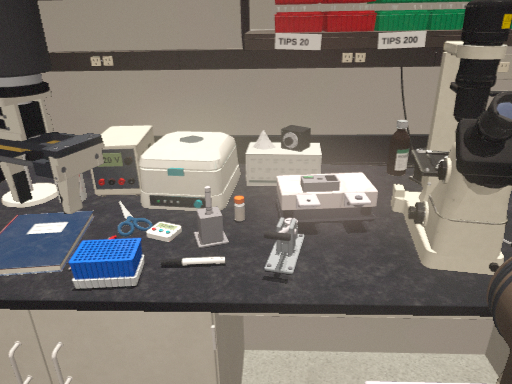

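View pics/wrist0.png

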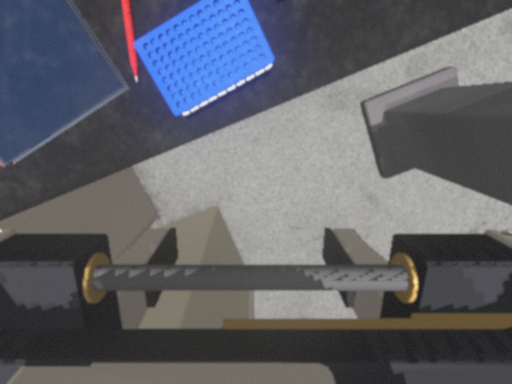

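```bash
cat > h.py <<'E'
import numpy as np, cv2
from scipy.spatial.transform import Rotation as R
from plant import ctrl, snapshot
CAM={}
def cam(n):
    s=snapshot(n)
    if n=="wrist":
        o=ctrl.get_obs()
        T=np.eye(4);T[:3,:3]=R.from_euler('xyz',o['orientation'],degrees=True).as_matrix();T[:3,3]=o['tool_pos']
        T=T@s['tool_from_camera'];E=T[:3,3];A=T[:3,:3]
    else:
        E=s['eye'];A=R.from_euler('xyz',s['attitude'],degrees=True).as_matrix()
    return s['image'],s['mtx'],E,A
def ray(K,A,u,v):
    d=np.array([(u-K[0,2])/K[0,0],-(v-K[1,2])/K[1,1],-1]);return A@d
def atz(K,E,A,u,v,z):
    d=ray(K,A,u,v);return E+d*(z-E[2])/d[2]
def proj(K,E,A,P):
    c=(np.atleast_2d(P)-E)@A
    return np.c_[K[0,0]*c[:,0]/-c[:,2]+K[0,2],K[1,1]*-c[:,1]/-c[:,2]+K[1,2]]
def tri(rays):
    M=np.zeros((3,3));b=np.zeros(3)
    for E,d in rays:
        d=d/np.linalg.norm(d);P=np.eye(3)-np.outer(d,d);M+=P;b+=P@E
    return np.linalg.solve(M,b)
def crop(im,x,y,w,h,f,name):
    cv2.imwrite(name,cv2.resize(im[y:y+h,x:x+w],None,fx=f,fy=f,interpolation=cv2.INTER_CUBIC))
KS=np.array([[376.08573143,0,250.18860417],[0,376.08573143,193.36207438],[0,0,1]]);ES=np.array([0.27812811,-0.10408327,0.76953838]);AS=R.from_euler('xyz',[36.70469755,0.40377268,-34.77705131],degrees=True).as_matrix()
KD=np.array([[393.85403629,0,255.24339411],[0,393.85403629,189.43527047],[0,0,1]]);ED=np.array([-0.26293007,0.28948225,0.47833182]);AD=R.from_euler('xyz',[66.16126117,0.96173705,-87.62189412],degrees=True).as_matrix()
S=(KS,ES,AS);D=(KD,ED,AD)
E
python3 - <<'E'
from h import *
i=cv2.imread('pics/scene0.png');crop(i,150,120,260,195,3,'pics/sc1.png')
i=cv2.imread('pics/side0.png');crop(i,140,160,250,125,3,'pics/si1.png')
E
```

```text
(no output)
```

View pics/sc1.png

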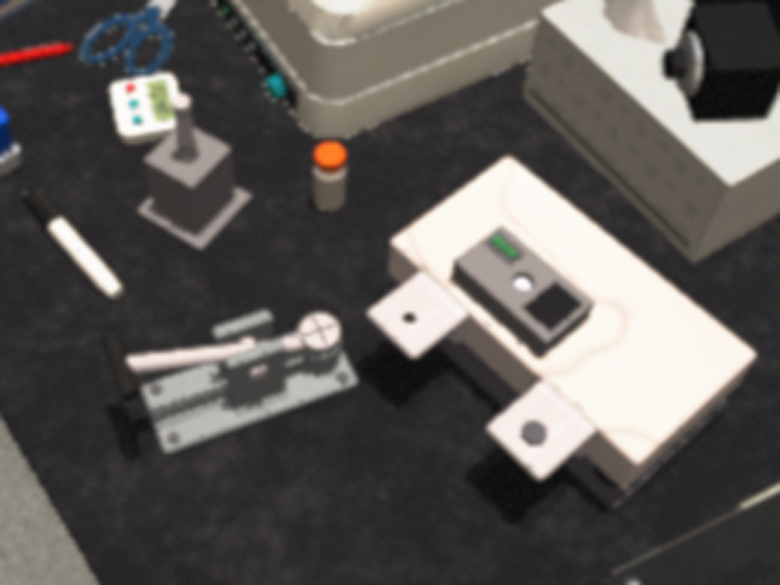

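View pics/si1.png

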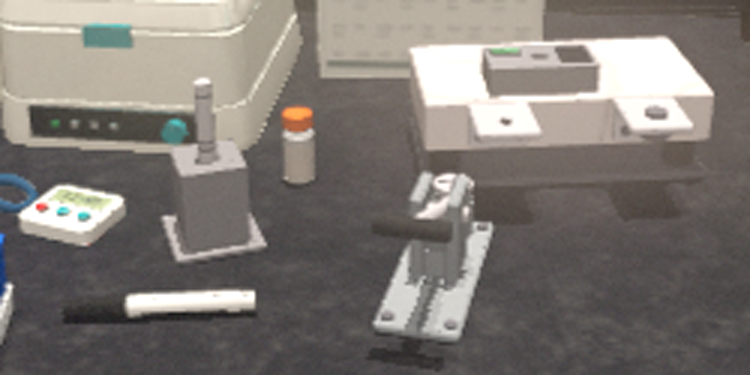

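```bash
python3 - <<'E'
from h import *
def s(u,v,z): return atz(*S,u/3+150,v/3+120,z)
def d(u,v,z): return atz(*D,u/3+140,v/3+160,z)
def t(a,b): return tri([(ES,ray(KS,AS,a[0]/3+150,a[1]/3+120)),(ED,ray(KD,AD,b[0]/3+140,b[1]/3+160))])
np.set_printoptions(precision=4,suppress=True)
for n,a,b,z in [('stytop',(183,101),(203,83),.133),('standhole',(187,156),(206,160),.070),('key',(522,283),(541,56),.1),('boss',(534,432),(656,113),.080),('plain',(409,317),(506,121),.078),('saddle',(320,331),(455,181),.05),('vialtop',(330,155),(298,118),.062)]:
    print(n,s(*a,z),d(*b,z),t(a,b))
for n,a,z in [('slabfar',(508,156),.08),('slabL',(391,241),.08),('slabR',(755,354),.08),('slabnear',(634,463),.08),('jk near saddle',(357,380),.008),('jk near handle',(168,450),.008),('jk far handle',(137,390),.008),('foot near',(201,245),.005),('footL',(139,208),.005),('footR',(251,195),.005),('bar',(113,355),.094),('gauge1',(455,272),.104),('gauge2',(542,350),.104),('g3',(592,303),.104),('g4',(500,229),.104)]: print(n,s(*a,z))
for n,a,z in [('jk h left',(376,330),.008),('jk h right',(458,338),.008),('saddle right',(492,224),.008),('bar',(412,230),.094)]: print('D',n,d(*a,z))
E
```

```text
stytop [0.5363 0.4332 0.133 ] [0.5271 0.433  0.133 ] [0.5376 0.4355 0.129 ]
standhole [0.5333 0.4329 0.07  ] [0.526  0.4347 0.07  ] [0.5349 0.4364 0.0654]
key [0.6558 0.1726 0.1   ] [0.66   0.1703 0.1   ] [0.6542 0.1713 0.1025]
boss [0.5942 0.0864 0.08  ] [0.5904 0.0868 0.08  ] [0.5946 0.0863 0.0784]
plain [0.5824 0.2061 0.078 ] [0.5792 0.2053 0.078 ] [0.5824 0.2057 0.077 ]
saddle [0.5332 0.2469 0.05  ] [0.5317 0.2466 0.05  ] [0.5333 0.2468 0.0494]
vialtop [0.6324 0.3727 0.062 ] [0.6175 0.3725 0.062 ] [0.635  0.3754 0.055 ]
slabfar [0.7385 0.2784 0.08  ]
slabL [0.6118 0.2658 0.08  ]
slabR [0.7605 0.0428 0.08  ]
slabnear [0.6329 0.0322 0.08  ]
jk near saddle [0.5461 0.2159 0.008 ]
jk near handle [0.3985 0.2487 0.008 ]
jk far handle [0.4045 0.3046 0.008 ]
foot near [0.5163 0.3935 0.005 ]
footL [0.4933 0.4569 0.005 ]
footR [0.5793 0.4138 0.005 ]
bar [0.3902 0.2914 0.094 ]
gauge1 [0.6208 0.2053 0.104 ]
gauge2 [0.6284 0.1222 0.104 ]
g3 [0.6822 0.1304 0.104 ]
g4 [0.6719 0.2158 0.104 ]
D jk h left [0.3985 0.3045 0.008 ]
D jk h right [0.3905 0.2498 0.008 ]
D saddle right [0.5396 0.2167 0.008 ]
D bar [0.3848 0.2809 0.094 ]
```

```bash
cat >> h.py <<'E'
np.set_printoptions(precision=4,suppress=True)
def go(x,y,z,yaw):
    o=ctrl.get_obs();p=np.array(o['tool_pos']);A=R.from_euler('xyz',o['orientation'],degrees=True)
    B=R.from_euler('xyz',[180,0,yaw],degrees=True)
    print('clk',round(o['clock'],2),'at',p,np.array(o['orientation']),'F',np.array(o['force']),'open',round(o['opening'],4))
    print('shift',A.inv().apply(np.array([x,y,z])-p),'turn',(A.inv()*B).as_rotvec())
E
python3 - <<'E'
from h import *
def s(u,v,z): return atz(*S,u/3+150,v/3+120,z)
print('centrifuge near corner',s(315,138,0)); 
a=np.array([318,98]);
for z in (.1,.15): print(s(*a,z))
go(.535,.434,.25,-12.5)
E
```

```text
centrifuge near corner [ 0.6641  0.4384 -0.    ]
[0.6404 0.4012 0.1   ]
[0.6133 0.3635 0.15  ]
clk 0.15 at [0.2514 0.626  0.2258] [179.9259  -0.0081 -21.8801] F [-0.2991 -0.0911  0.0165] open 0.0879
shift [ 0.3348  0.0725 -0.024 ] turn [ 0.0013 -0.     -0.1637]
```

```bash
python3 -m pendant '[[0.04,0.01,-0.02,0,0,-0.02,1],[0.1,0.025,-0.024,0,0,-0.06,1],[0.16,0.04,-0.024,0,0,-0.1,1],[0.22,0.055,-0.024,0,0,-0.13,1],[0.28,0.066,-0.024,0,0,-0.164,1],[0.32,0.0725,-0.024,0,0,-0.164,1],[0.3348,0.0725,-0.024,0,0,-0.164,1],[0.3348,0.0725,-0.024,0,0,-0.164,1],[0.3348,0.0725,-0.024,0,0,-0.164,1]]'
python3 - <<'E'
from h import *
print(atz(*D,10/3+140,140/3+160,0),atz(*D,190/3+140,143/3+160,0))
i,K,E,A=cam('wrist');cv2.imwrite('pics/w1.png',cv2.resize(i,None,fx=1.5,fy=1.5))
print(proj(K,E,A,[[.535,.434,.133],[.535,.434,.07]])*1.5)
go(.535,.434,.25,-12.5)
E
```

```text
clock: 1.27
tool_pos: [0.5344, 0.435, 0.2504]
orientation: [180.0, 0.0, -12.4]
force: [-0.5, -0.1, -0.3]
opening: 0.088
[ 0.6996  0.6472 -0.    ] [0.6948 0.4794 0.    ]
[[376.4932 280.4411]
 [376.1606 258.9502]]
clk 1.32 at [0.5342 0.4352 0.2505] [179.9999   0.0126 -12.406 ] F [-0.5933 -0.4861 -0.2817] open 0.0875
shift [0.001  0.001  0.0005] turn [0.     0.0002 0.0016]
```

View pics/w1.png

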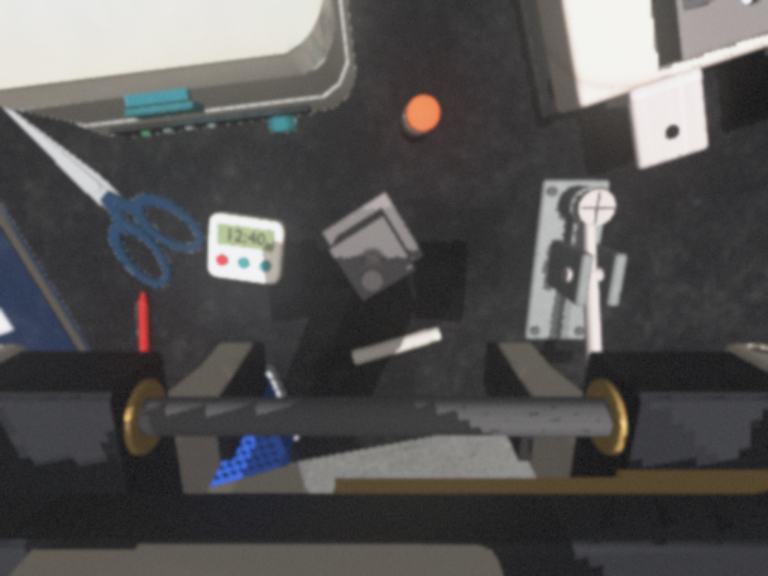

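```bash
python3 - <<'E'
from h import *
go(.5362,.436,.085,-12.5)
E
```

```text
clk 1.32 at [0.5342 0.4352 0.2505] [179.9999   0.0126 -12.406 ] F [-0.5933 -0.4861 -0.2817] open 0.0875
shift [ 0.0018 -0.0012  0.1655] turn [0.     0.0002 0.0016]
```

```bash
python3 -m pendant '[[0.0018,-0.0012,0.04,0,0,0,1],[0.0018,-0.0012,0.09,0,0,0,1],[0.0018,-0.0012,0.13,0,0,0,1],[0.0018,-0.0012,0.155,0,0,0,1],[0.0018,-0.0012,0.1655,0,0,0,1],[0.0018,-0.0012,0.1655,0,0,0,0]]'
python3 - <<'E'
from h import *
i,K,E,A=cam('wrist');cv2.imwrite('pics/w2.png',i)
go(.5362,.436,.085,-12.5)
E
```

```text
clock: 2.08
tool_pos: [0.5367, 0.4356, 0.0851]
orientation: [180.0, 0.0, -12.4]
force: [-0.6, 1.0, -0.1]
opening: 0.082
clk 2.12 at [0.5372 0.4359 0.086 ] [-179.9544   -0.0399  -12.4204] F [-0.3115 -0.2131  0.8177] open 0.0788
shift [-0.001   0.0002  0.001 ] turn [-0.0008 -0.0007  0.0014]
```

View pics/w2.png

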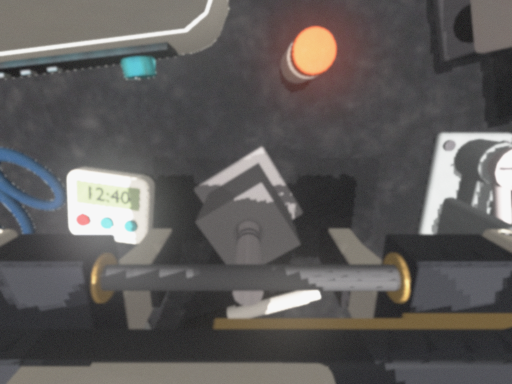

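```bash
python3 -m pendant '[[0,0,0,0,0,0,-1],[0,0,0,0,0,0,-1],[0,0,0,0,0,0,-1],[0,0,0,0,0,0,-1],[0,0,0,0,0,0,-1],[0,0,0,0,0,0,-1]]'; python3 -m pendant '[[0,0,0,0,0,0,-1],[0,0,0,0,0,0,-1]]'
```

```text
clock: 2.88
tool_pos: [0.5372, 0.4351, 0.085]
orientation: [180.0, -0.0, -12.5]
force: [-0.4, -0.1, -0.6]
opening: 0.0192
clock: 3.12
tool_pos: [0.5372, 0.4354, 0.085]
orientation: [-180.0, -0.0, -12.5]
force: [0.1, 1.2, -0.7]
opening: 0.0133
```

```bash
python3 -m pendant '[[0,0,-0.01,0,0,0,-1],[0,0,-0.03,0,0,0,-1],[0,0,-0.06,0,0,0,-1],[0,0,-0.09,0,0,0,-1],[0,0,-0.12,0,0,0,-1],[0,0,-0.14,0,0,0,-1],[0,0,-0.15,0,0,0,-1],[0,0,-0.15,0,0,0,-1]]'
python3 - <<'E'
from h import *
i,K,E,A=cam('side');crop(i,180,120,150,150,4,'pics/s2.png')
i,K,E,A=cam('scene');crop(i,160,90,150,130,4,'pics/c2.png')
go(.655,.172,.235,-12.5)
E
```

```text
clock: 4.12
tool_pos: [0.5372, 0.4351, 0.2357]
orientation: [-180.0, -0.0, -12.5]
force: [0.3, 0.4, -1.4]
opening: 0.0137
clk 4.22 at [0.5368 0.4347 0.2341] [179.9296   0.0524 -12.4923] F [ 0.1306 -0.1796 -0.1031] open 0.0131
shift [ 0.1722  0.2309 -0.0008] turn [0.0012 0.0009 0.0001]
```

View pics/s2.png

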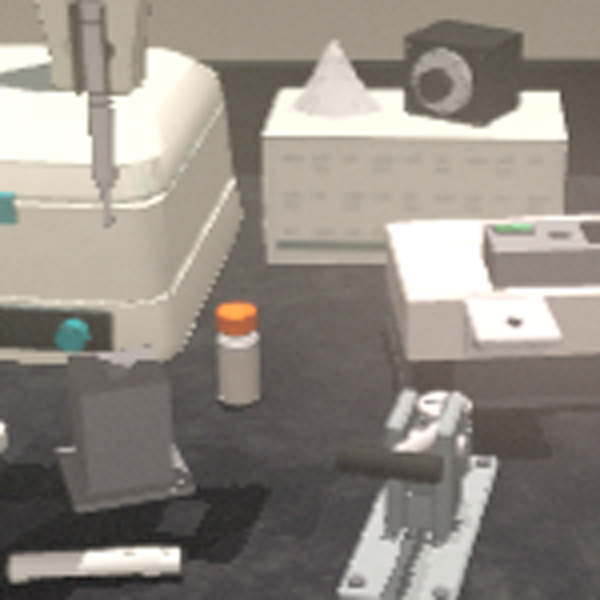

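View pics/c2.png

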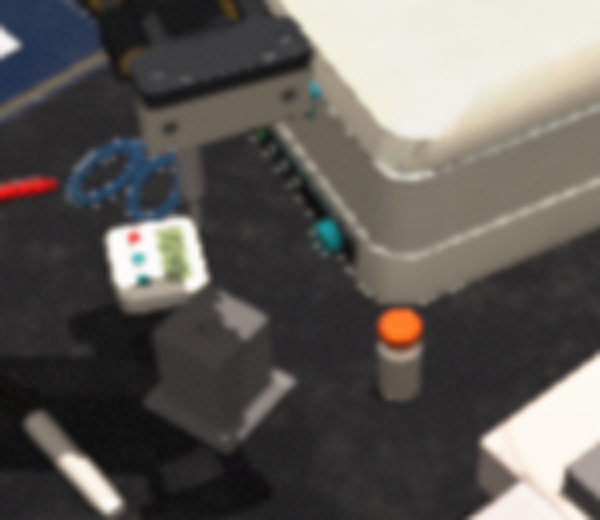

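```bash
python3 - <<'E'
from h import *
print(tri([(ES,ray(KS,AS,160+195/4,90+218/4)),(ED,ray(KD,AD,207,175.5))]))
print(proj(*S,[.5368,.4347,.157]),proj(*D,[.5368,.4347,.157]))
E
```

```text
[0.535  0.4351 0.1599]
[[209.8641 145.8828]] [[206.8633 175.905 ]]
```

```bash
python3 -m pendant '[[0.02,0.027,0,0,0,0,-1],[0.05,0.067,0,0,0,0,-1],[0.085,0.114,0,0,0,0,-1],[0.12,0.161,0,0,0,0,-1],[0.15,0.2,0.005,0,0,0,-1],[0.165,0.221,0.015,0,0,0,-1],[0.1722,0.2309,0.025,0,0,0,-1],[0.1722,0.2309,0.03,0,0,0,-1],[0.1722,0.2309,0.03,0,0,0,-1],[0.1722,0.2309,0.03,0,0,0,-1]]'
python3 - <<'E'
from h import *
o=ctrl.get_obs();print(o['tool_pos'],o['orientation'])
i,K,E,A=cam('wrist');cv2.imwrite('pics/w3.png',cv2.resize(i,None,fx=1.5,fy=1.5)); crop(i,180,120,140,120,5,'pics/w3c.png')
P=np.array(o['tool_pos'])-[0,0,.077]
print('tip pred crop',(proj(K,E,A,P)-[180,120])*5,'key pred',(proj(K,E,A,[.655,.172,.098])-[180,120])*5)
i,K,E,A=cam('scene');crop(i,260,150,150,110,5,'pics/c3.png')
i,K,E,A=cam('side');crop(i,260,110,140,110,5,'pics/s3.png')
E
```

```text
clock: 5.48
tool_pos: [0.6553, 0.1736, 0.2055]
orientation: [-180.0, -0.0, -12.4]
force: [-0.3, 0.5, 0.4]
opening: 0.0132
[0.6553 0.1736 0.2055] [-179.9812   -0.0292  -12.4008]
tip pred crop [[350.3031 405.4172]] key pred [[358.8585 354.7001]]
```

View pics/w3c.png

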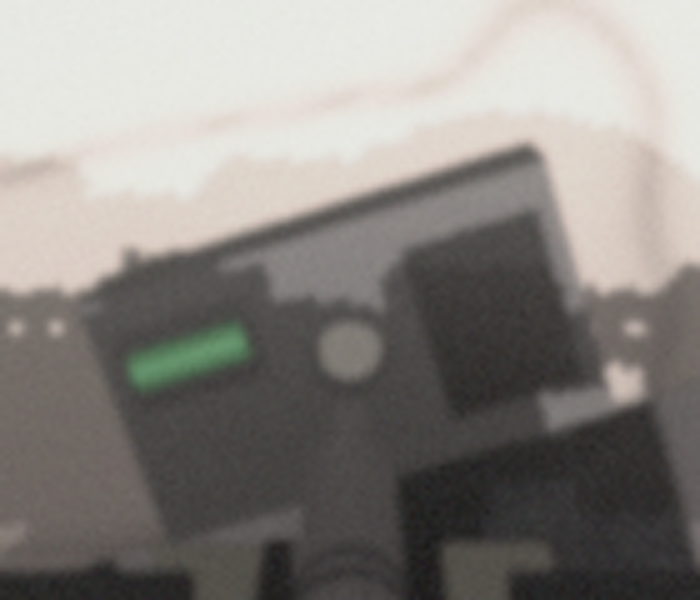

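View pics/c3.png

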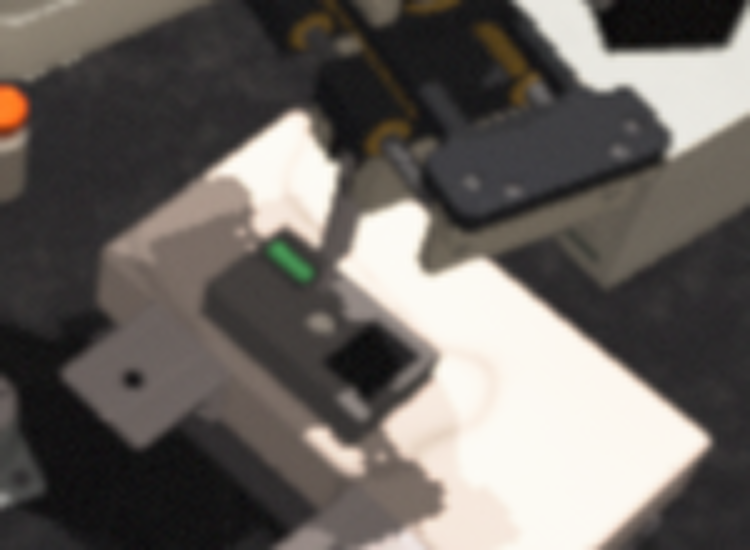

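View pics/s3.png

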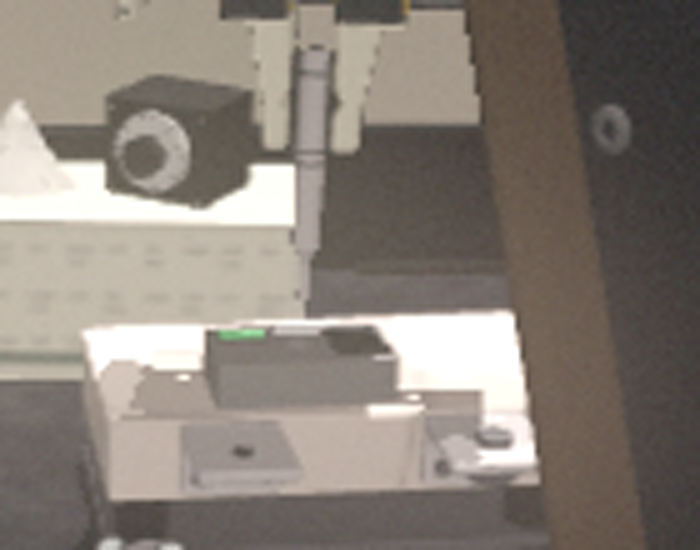

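```bash
python3 - <<'E'
from h import *
i,K,E,A=cam('wrist')
crop(i,220,170,60,70,8,'pics/w4c.png')
k=atz(K,E,A,350/5+180,352/5+120,.098);print(k)
go(k[0],k[1],.177,-12.4)
s=lambda u,v:(ES,ray(KS,AS,260+u/5,150+v/5)); d=lambda u,v:(ED,ray(KD,AD,260+u/5,110+v/5))
print('key scene',atz(*S,260+321/5,150+322/5,.098))
print('tip scene?',proj(*S,[.6553,.1736,.1285])*5-[1300,750],proj(*D,[.6553,.1736,.1285])*5-[1300,550],'key D',proj(*D,[k])*5-[1300,550])
E
```

```text
[0.6559 0.1731 0.098 ]
clk 5.67 at [0.6554 0.1731 0.2055] [-179.9725   -0.0294  -12.4342] F [ 1.5313 -0.1833 -0.8815] open 0.0137
shift [ 0.0005 -0.0001  0.0285] turn [-0.0005 -0.0005 -0.0006]
key scene [0.6571 0.173  0.098 ]
tip scene? [[327.8335 282.4523]] [[298.809  293.6262]] key D [[296.6698 350.0711]]
```

View pics/w4c.png

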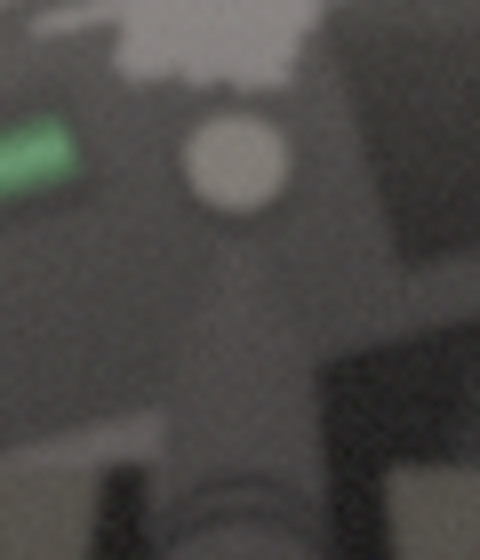

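```bash
python3 -m pendant '[[0.0006,0,0.008,0,0,0,-1],[0.0008,0,0.016,0,0,0,-1],[0.0008,0,0.022,0,0,0,-1],[0.0008,0,0.026,0,0,0,-1],[0.0008,0,0.026,0,0,0,-1]]'
python3 - <<'E'
from h import *
o=ctrl.get_obs();print(o['tool_pos'],o['force'])
i,K,E,A=cam('wrist');crop(i,200,130,100,100,6,'pics/w5.png')
i,K,E,A=cam('scene');crop(i,290,180,80,70,8,'pics/c5.png')
E
```

```text
clock: 6.3
tool_pos: [0.6561, 0.1722, 0.1786]
orientation: [180.0, 0.0, -12.5]
force: [-0.1, 0.5, -1.3]
opening: 0.0135
[0.6561 0.1722 0.1786] [-0.1142  0.4663 -1.2729]
```

View pics/w5.png

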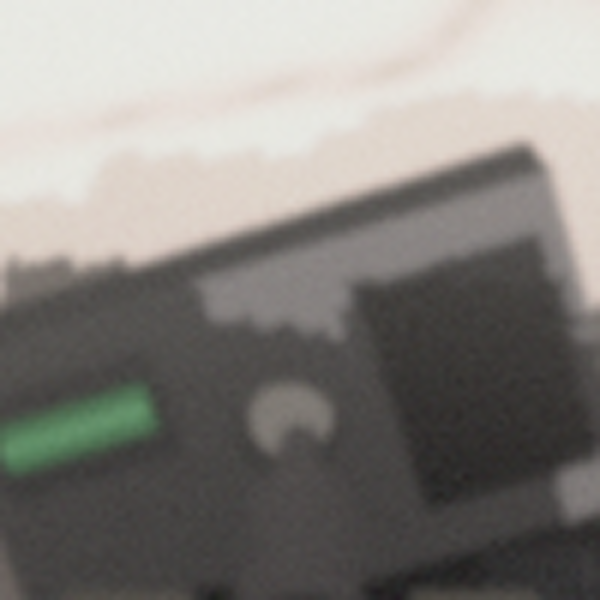

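View pics/c5.png

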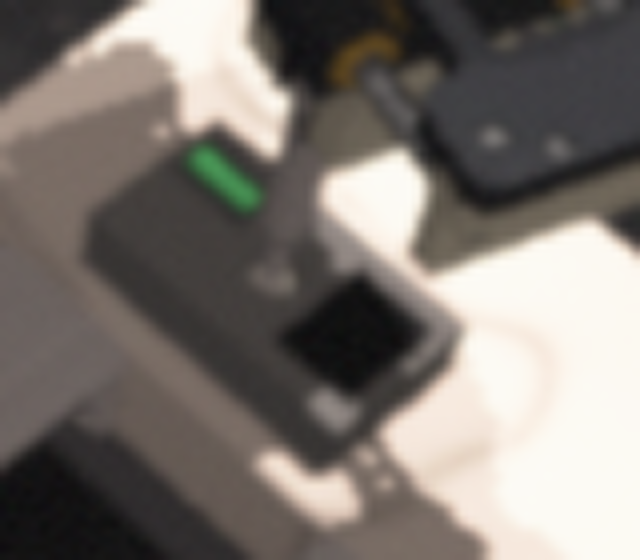

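```bash
python3 - <<'E'
from h import *
i,K,E,A=cam('wrist');o=ctrl.get_obs()
k=atz(K,E,A,200+291/6,130+420/6,.098);print('key',k,'tcp',o['tool_pos'])
f=lambda P:(proj(K,E,A,P)-[200,130])*6
print('tip above key',f([k[0],k[1],.1016]),'tip by tcp',f(np.array(o['tool_pos'])-[0,0,.077]))
th=np.linspace(0,2*np.pi,13)
q=f(np.c_[k[0]+.003*np.cos(th),k[1]+.003*np.sin(th),0*th+.1016]);print('rows',q[:,1].min(),q[:,1].max())
go(k[0],k[1],.17,-12.5)
E
```

```text
key [0.6562 0.1738 0.098 ] tcp [0.6564 0.1724 0.1794]
tip above key [[290.8916 427.9165]] tip by tcp [[300.539  426.3443]]
rows 408.4141190396068 447.28530747557716
clk 6.45 at [0.6564 0.1724 0.1794] [-179.9847   -0.0235  -12.4772] F [ 0.1138  0.2522 -0.1493] open 0.0133
shift [-0.0005 -0.0014  0.0094] turn [-0.0003 -0.0004  0.0004]
```

```bash
python3 - <<'E'
from h import *
i,K,E,A=cam('wrist');c=i[180:225,225:275].astype(float);c=np.clip((c-40)*2.2,0,255).astype(np.uint8);a=cv2.resize(c,None,fx=12,fy=12,interpolation=cv2.INTER_CUBIC);cv2.imwrite('pics/w6.png',a)
i,K,E,A=cam('scene');c=i[190:230,305:345].astype(float);c=np.clip((c-30)*2,0,255).astype(np.uint8);a=cv2.resize(c,None,fx=13,fy=13,interpolation=cv2.INTER_CUBIC);cv2.imwrite('pics/c6.png',a)
E
```

```text
(no output)
```

View pics/w6.png

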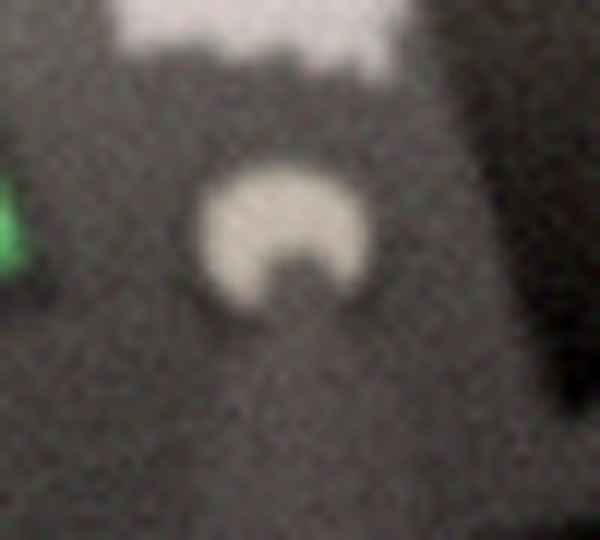

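View pics/c6.png

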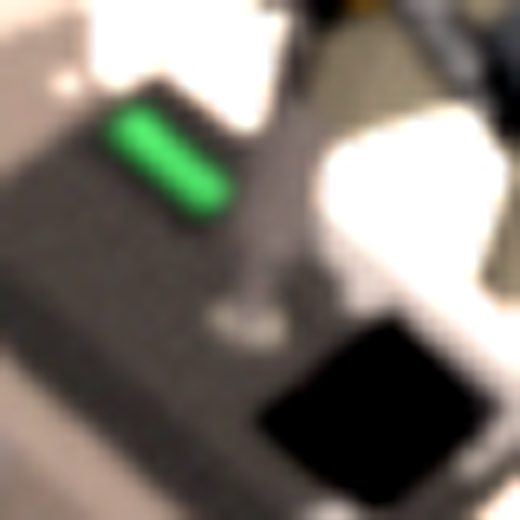

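```bash
python3 -m pendant '[[0.0008,-0.0012,0,0,0,0,-1],[0.0008,-0.0012,0.002,0,0,0,-1],[0.0008,-0.0012,0.004,0,0,0,-1],[0.0008,-0.0012,0.006,0,0,0,-1],[0.0008,-0.0012,0.006,0,0,0,-1]]'
python3 - <<'E'
from h import *
o=ctrl.get_obs();print(o['tool_pos'],o['force'])
E
python3 -m pendant '[[0,0,0.001,0,0,0,-1],[0,0,0.002,0,0,0,-1],[0,0,0.002,0,0,0,-1]]'
python3 - <<'E'
from h import *
o=ctrl.get_obs();print(o['tool_pos'],o['force'])
E
```

```text
clock: 7.18
tool_pos: [0.6574, 0.1733, 0.1732]
orientation: [-180.0, -0.0, -12.5]
force: [-0.5, -0.2, 2.6]
opening: 0.0132
[0.6574 0.1733 0.1732] [-0.48   -0.2017  2.5747]
clock: 7.55
tool_pos: [0.6574, 0.1733, 0.1712]
orientation: [-180.0, -0.0, -12.5]
force: [0.0, -0.3, 3.9]
opening: 0.0132
[0.6574 0.1733 0.1712] [ 0.0088 -0.2953  3.9066]
```

```bash
python3 -m pendant '[[0,0,0.001,0,0,0,-1],[0,0,0.0015,0,0,0,-1],[0,0,0.0015,0,0,0,-1]]'; python3 -m pendant '[[0,0,0.0008,0,0,0,-1],[0,0,0.0015,0,0,0,-1],[0,0,0.0015,0,0,0,-1],[0,0,0.0015,0,0,0,-1]]'
```

```text
clock: 7.92
tool_pos: [0.6576, 0.1733, 0.1707]
orientation: [-180.0, -0.1, -12.5]
force: [-2.6, -0.1, 8.1]
opening: 0.0136
clock: 8.43
tool_pos: [0.658, 0.1734, 0.1704]
orientation: [-179.9, -0.1, -12.4]
force: [-4.1, -0.2, 13.2]
opening: 0.0134
```

```bash
python3 -m pendant '[[0,0,-0.004,0,0,0,-1],[0,0,-0.02,0,0,0,-1],[0,0,-0.045,0,0,0,-1],[0,0,-0.06,0,0,0,-1],[0,0,-0.065,0,0,0,-1],[0,0,-0.065,0,0,0,-1]]'
python3 - <<'E'
from h import *
i,K,E,A=cam('wrist');cv2.imwrite('pics/w7.png',cv2.resize(i,None,fx=1.5,fy=1.5))
i,K,E,A=cam('side');crop(i,260,60,140,130,4,'pics/s7.png')
o=ctrl.get_obs();print((proj(*D,np.array(o['tool_pos'])-[0,0,.077])-[260,60])*4)
go(.5372,.4354,.237,-12.5)
E
```

```text
clock: 9.18
tool_pos: [0.6571, 0.1733, 0.2328]
orientation: [-180.0, 0.0, -12.5]
force: [-0.0, 0.4, -0.9]
opening: 0.0136
[[241.6101 393.522 ]]
clk 9.28 at [0.6568 0.1732 0.232 ] [179.9546   0.0765 -12.4864] F [ 0.4883 -1.4176 -0.4549] open 0.0135
shift [-0.1735 -0.2302 -0.0049] turn [0.0008 0.0013 0.0002]
```

View pics/s7.png

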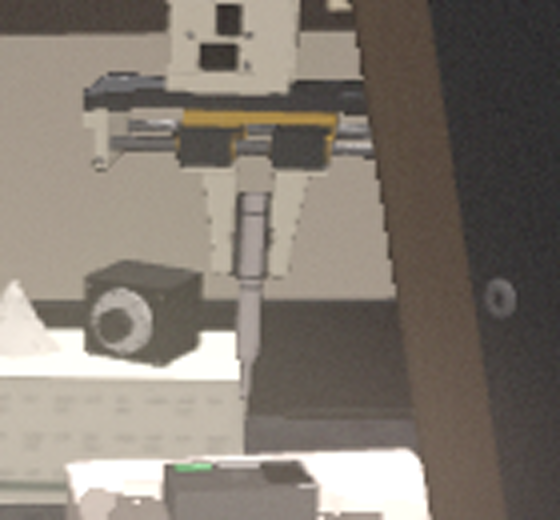

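View pics/w7.png

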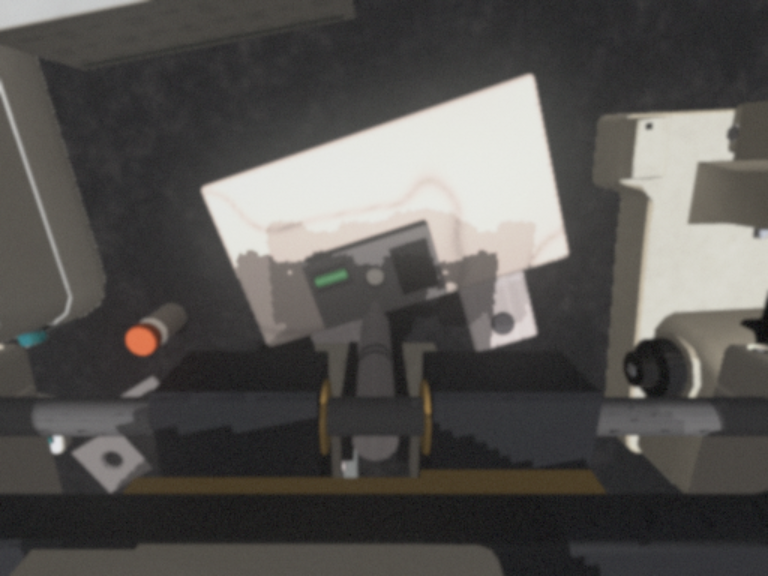

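```bash
python3 -m pendant '[[-0.02,-0.027,-0.005,0,0,0,-1],[-0.05,-0.066,-0.005,0,0,0,-1],[-0.085,-0.113,-0.005,0,0,0,-1],[-0.12,-0.16,-0.005,0,0,0,-1],[-0.15,-0.2,-0.005,0,0,0,-1],[-0.167,-0.222,0.01,0,0,0,-1],[-0.1735,-0.2302,0.03,0,0,0,-1],[-0.1735,-0.2302,0.05,0,0,0,-1],[-0.1735,-0.2302,0.05,0,0,0,-1],[-0.1735,-0.2302,0.05,0,0,0,-1]]'
python3 - <<'E'
from h import *
i,K,E,A=cam('wrist');o=ctrl.get_obs();crop(i,190,100,120,120,5,'pics/w8.png')
f=lambda P:(proj(K,E,A,P)-[190,100])*5
print('tip',f(np.array(o['tool_pos'])-[0,0,.077]),'hole',f([.5372,.4354,.07]))
i,K,E,A=cam('side');crop(i,180,140,80,80,7,'pics/s8.png');print((proj(*D,np.array(o['tool_pos'])-[0,0,.077])-[180,140])*7)
i,K,E,A=cam('scene');crop(i,170,110,80,80,7,'pics/c8.png');print((proj(*S,np.array(o['tool_pos'])-[0,0,.077])-[170,110])*7)
go(.5372,.4354,.182,-12.5)
E
```

```text
clock: 10.52
tool_pos: [0.538, 0.4352, 0.1832]
orientation: [180.0, -0.0, -12.5]
force: [0.4, 0.6, -0.7]
opening: 0.0133
tip [[300.6041 505.3746]] hole [[301.6329 450.3641]]
[[196.876  394.5077]]
[[295.4161 352.6362]]
clk 10.68 at [0.5381 0.4356 0.1841] [-179.925    -0.0423  -12.5021] F [-1.0212 -0.41   -0.1555] open 0.0134
shift [-0.0009  0.0004  0.0021] turn [-0.0013 -0.0007 -0.    ]
```

View pics/w8.png

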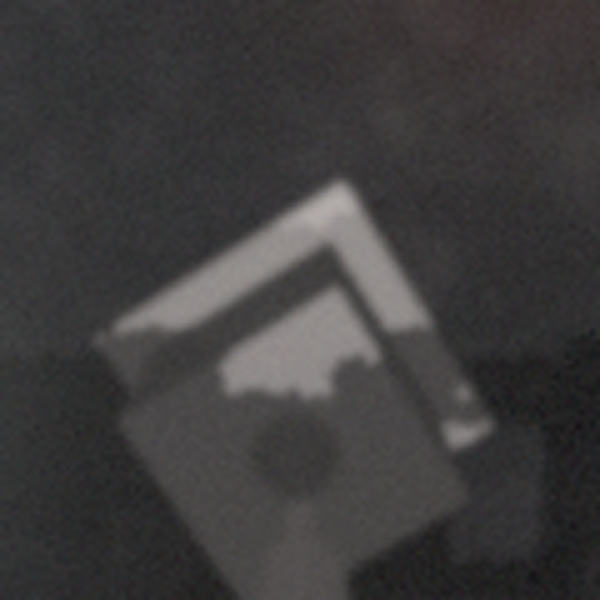

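View pics/s8.png

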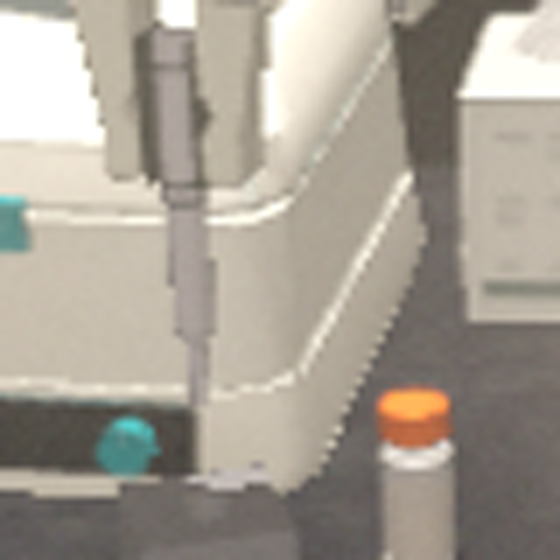

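View pics/c8.png

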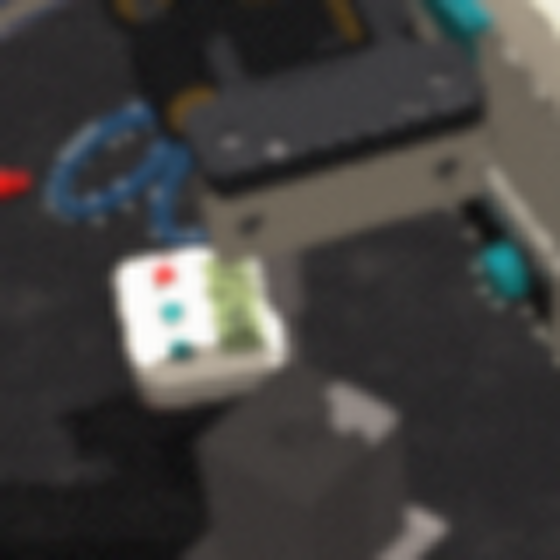

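```bash
python3 -m pendant '[[0,-0.0005,0.02,0,0,0,-1],[0,-0.0005,0.04,0,0,0,-1],[0,-0.0005,0.055,0,0,0,-1],[0,-0.0005,0.063,0,0,0,-1],[0,-0.0005,0.068,0,0,0,-1],[0,-0.0005,0.068,0,0,0,-1]]'
```

```text
clock: 11.42
tool_pos: [0.5378, 0.4361, 0.1151]
orientation: [-180.0, -0.0, -12.5]
force: [-0.4, -0.7, -0.2]
opening: 0.0134
```

```bash
python3 -m pendant '[[0,0,0.008,0,0,0,-1],[0,0,0.016,0,0,0,-1],[0,0,0.023,0,0,0,-1],[0,0,0.0275,0,0,0,-1],[0,0,0.029,0,0,0,-1],[0,0,0.029,0,0,0,-1]]'
```

```text
clock: 12.18
tool_pos: [0.5377, 0.4361, 0.086]
orientation: [180.0, -0.0, -12.5]
force: [-0.2, 0.4, -0.4]
opening: 0.0137
```

```bash
python3 -m pendant '[[0,0,0.0008,0,0,0,-1],[0,0,0.0008,0,0,0,-0.5],[0,0,0.0008,0,0,0,0],[0,0,0.0008,0,0,0,0],[0,0,0.0008,0,0,0,0],[0,0,0.0008,0,0,0,0],[0,0,0.0008,0,0,0,0]]'; python3 -m pendant '[[0,0,-0.02,0,0,0,0],[0,0,-0.06,0,0,0,0],[0,0,-0.1,0,0,0,0],[0,0,-0.12,0,0,0,0],[0,0,-0.12,0,0,0,0]]'
python3 - <<'E'
from h import *
i,K,E,A=cam('side');crop(i,180,140,80,110,5,'pics/s9.png')
i,K,E,A=cam('wrist');cv2.imwrite('pics/w9.png',cv2.resize(i,None,fx=1.5,fy=1.5))
go(.4795,.2588,.2,-12.5)
E
```

```text
clock: 13.05
tool_pos: [0.5377, 0.436, 0.0852]
orientation: [180.0, -0.0, -12.5]
force: [-0.1, 1.2, 0.6]
opening: 0.044
clock: 13.68
tool_pos: [0.5384, 0.4367, 0.2075]
orientation: [-179.8, -0.1, -12.5]
force: [-0.7, 1.0, -0.6]
opening: 0.0437
clk 13.78 at [0.5373 0.4358 0.2046] [179.9755   0.0366 -12.4884] F [-0.5975  0.0493 -1.2104] open 0.044
shift [-0.0182  0.1853  0.0047] turn [0.0004 0.0006 0.0002]
```

View pics/s9.png

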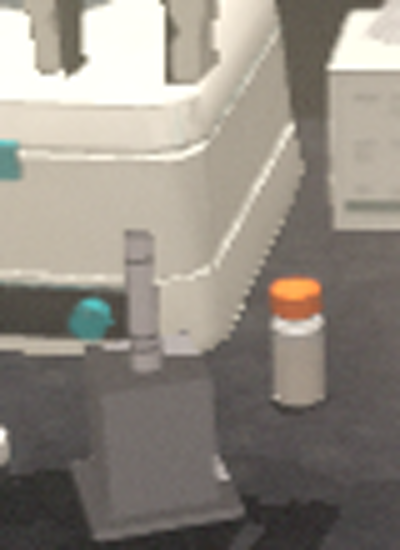

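View pics/w9.png

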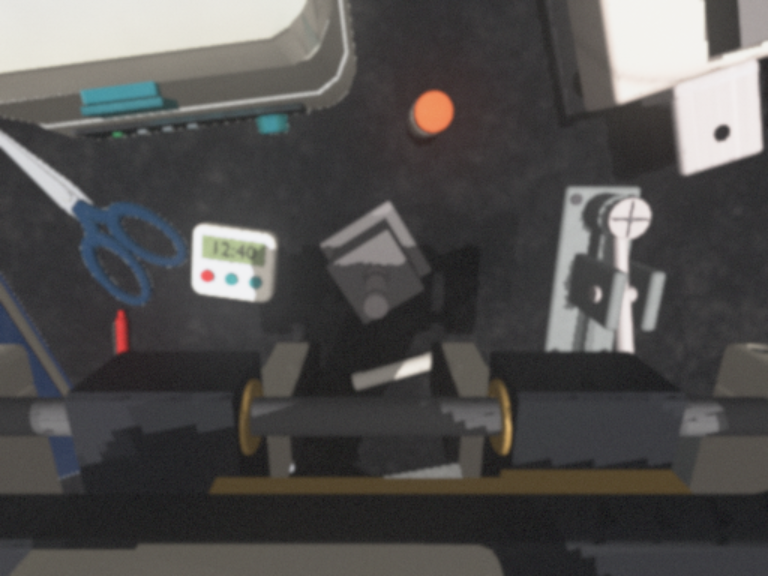

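```bash
python3 -m pendant '[[-0.005,0.04,0,0,0,0,1],[-0.012,0.09,0,0,0,0,1],[-0.018,0.14,0.003,0,0,0,1],[-0.018,0.175,0.004,0,0,0,1],[-0.0182,0.185,0.005,0,0,0,1],[-0.0182,0.185,0.005,0,0,0,1]]'
python3 - <<'E'
from h import *
i,K,E,A=cam('wrist');cv2.imwrite('pics/w10.png',cv2.resize(i,None,fx=1.5,fy=1.5))
np.savez('w10.npz',K=K,E=E,A=A)
go(.4795,.2588,.2,-12.5)
E
```

```text
clock: 14.52
tool_pos: [0.4799, 0.2589, 0.1997]
orientation: [180.0, 0.0, -12.5]
force: [1.1, -0.0, -0.0]
opening: 0.0868
clk 14.57 at [0.4801 0.2597 0.1998] [179.9751   0.0116 -12.4871] F [0.3147 0.637  0.2238] open 0.0875
shift [-0.0004  0.001  -0.0002] turn [0.0004 0.0002 0.0002]
```

View pics/w10.png

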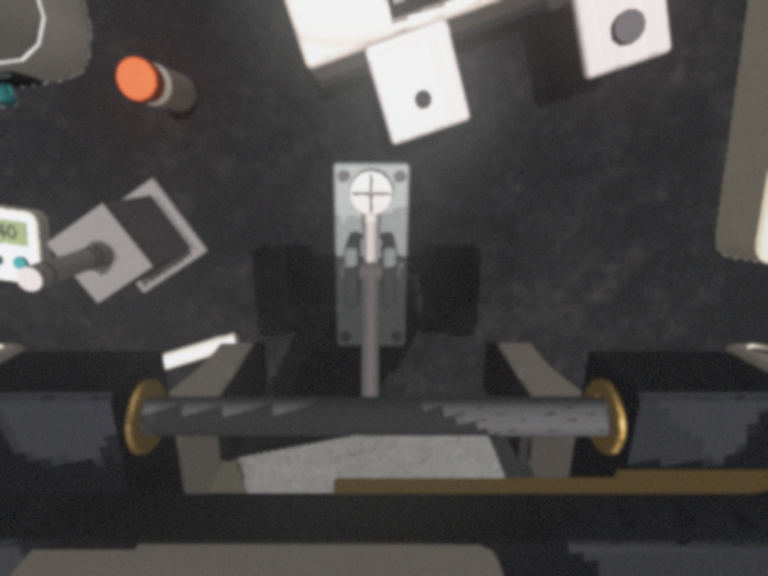

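```bash
python3 - <<'E'
from h import *
w=np.load('w10.npz');W=(w['K'],w['E'],w['A'])
f=lambda u,v,z:atz(*W,u/1.5,v/1.5,z)
for n,u,v,z in [('saddle',371,192,.05),('boss',628,26,.08),('plain',423,98,.078),('c1',334,164,.008),('c2',409,164,.008),('c3',334,345,.008),('c4',408,346,.008)]: print(n,f(u,v,z))
c=[f(334,164,.008),f(409,164,.008),f(334,345,.008),f(408,346,.008)]
for a,b in ((2,0),(3,1)):
  d=c[a]-c[b];print(np.degrees(np.arctan2(*(c[b]-c[a])[[1,0]])),np.linalg.norm(d))
m=sum(c)/4;print('centre',m)
E
```

```text
saddle [0.5349 0.2503 0.05  ]
boss [0.5951 0.0881 0.08  ]
plain [0.5835 0.2076 0.078 ]
c1 [0.5588 0.2746 0.008 ]
c2 [0.5462 0.218  0.008 ]
c3 [0.4111 0.3116 0.008 ]
c4 [0.3961 0.2485 0.008 ]
-14.068838698504992 0.152248091989009
-11.50851597593997 0.153186356067005
centre [0.478  0.2632 0.008 ]
```

```bash
python3 -m pendant '[[0,0,0.04,0,0,0,1],[0,0,0.09,0,0,0,1],[0,0,0.13,0,0,0,1],[0,0,0.155,0,0,0,1],[0,0,0.165,0,0,0,1],[0,0,0.165,0,0,0,1],[0,0,0.165,0,0,0,1]]'
python3 - <<'E'
from h import *
i,K,E,A=cam('wrist');cv2.imwrite('pics/w11.png',i)
i,K,E,A=cam('side');crop(i,220,120,150,150,4,'pics/s11.png')
go(.48,.26,.035,-12.5)
E
```

```text
clock: 15.45
tool_pos: [0.4806, 0.2602, 0.0362]
orientation: [-179.9, -0.1, -12.5]
force: [-0.5, 0.3, -0.8]
opening: 0.0875
clk 15.55 at [0.4805 0.26   0.0364] [-179.898    -0.0622  -12.4686] F [-0.9391  0.4398  0.6273] open 0.0877
shift [-0.0005  0.0002  0.0014] turn [-0.0018 -0.0011  0.0005]
```

View pics/w11.png

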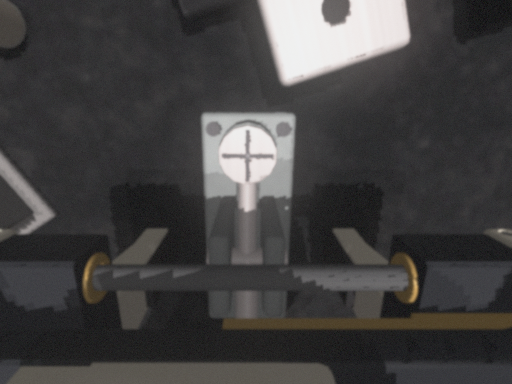

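View pics/s11.png

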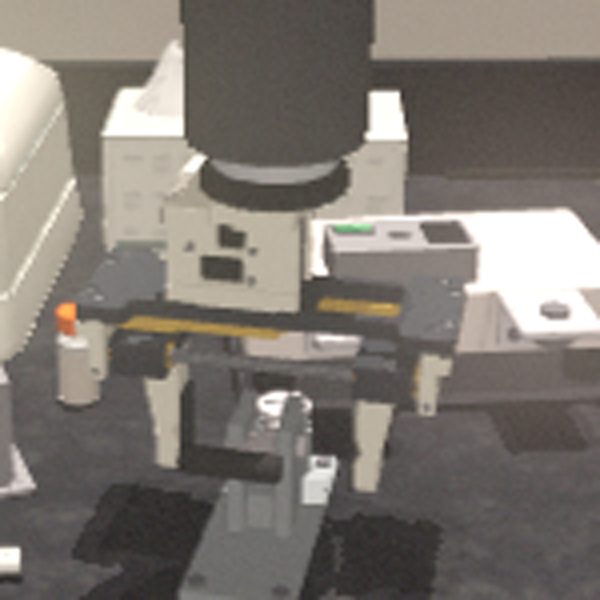

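```bash
python3 -m pendant '[[0,0,0,0,0,0,0.3],[0,0,0,0,0,0,-0.1],[0,0,0,0,0,0,-1],[0,0,0,0,0,0,-1],[0,0,0,0,0,0,-1],[0,0,0,0,0,0,-1],[0,0,0,0,0,0,-1],[0,0,0,0,0,0,-1]]'
python3 - <<'E'
from h import *
i,K,E,A=cam('wrist');crop(i,180,90,140,140,4,'pics/w12.png')
go(.5397,.0825,.040,5.3)
E
```

```text
clock: 16.55
tool_pos: [0.4803, 0.2599, 0.0353]
orientation: [-180.0, -0.0, -12.5]
force: [1.0, 3.3, -2.1]
opening: 0.0357
clk 16.6 at [0.4803 0.2598 0.0354] [-179.9566   -0.0274  -12.4658] F [ 0.9443  3.2612 -2.6835] open 0.0354
shift [ 0.0963  0.1603 -0.0047] turn [-0.0007 -0.0006 -0.3101]
```

View pics/w12.png

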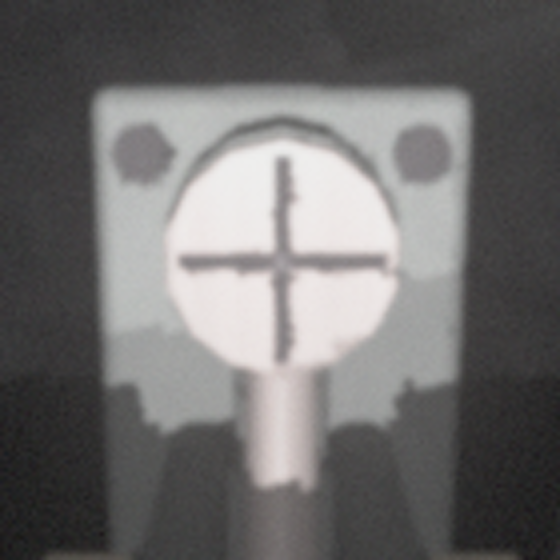

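```bash
python3 - <<'E'
from h import *
s=snapshot('wrist');T=s['tool_from_camera'];K=s['mtx']
d=T[:3,:3]@np.array([(250.75-K[0,2])/K[0,0],-(155.5-K[1,2])/K[1,1],-1]);e=T[:3,3]
print('saddle in tool',e+d*((-.0146-e[2])/d[2]))
go(.4905,.0775,.045,5.3)
E
```

```text
saddle in tool [ 0.0546  0.0002 -0.0146]
clk 16.65 at [0.4802 0.2597 0.0354] [-179.9645   -0.024   -12.4682] F [ 1.4295  3.5907 -1.5494] open 0.036
shift [ 0.0494  0.1757 -0.0097] turn [-0.0005 -0.0005 -0.3101]
```

```bash
python3 -m pendant '[[0,0,-0.006,0,0,0,-1],[0,0.005,-0.01,0,0,0,-1],[0.002,0.03,-0.01,0,0,-0.05,-1],[0.008,0.065,-0.01,0,0,-0.12,-1],[0.02,0.1,-0.01,0,0,-0.19,-1],[0.033,0.135,-0.01,0,0,-0.26,-1],[0.045,0.162,-0.01,0,0,-0.31,-1],[0.0494,0.174,-0.01,0,0,-0.31,-1],[0.0494,0.1757,-0.01,0,0,-0.31,-1],[0.0494,0.1757,-0.01,0,0,-0.31,-1],[0.0494,0.1757,-0.01,0,0,-0.31,-1]]'
python3 - <<'E'
from h import *
o=ctrl.get_obs()
i,K,E,A=cam('wrist');cv2.imwrite('pics/w13.png',cv2.resize(i,None,fx=1.5,fy=1.5));np.savez('w13.npz',K=K,E=E,A=A)
i,K,E,A=cam('side');crop(i,250,120,150,150,4,'pics/s13.png')
go(.4905,.0775,.045,5.3)
E
```

```text
clock: 18.02
tool_pos: [0.4902, 0.0778, 0.0453]
orientation: [-180.0, -0.0, 5.3]
force: [-0.5, 0.0, -8.2]
opening: 0.0358
clk 18.12 at [0.4902 0.0777 0.0453] [-179.9977   -0.0006    5.3273] F [ 0.2583 -0.1958 -8.0946] open 0.0359
shift [0.0003 0.0003 0.0003] turn [-0.     -0.      0.0005]
```

View pics/w13.png

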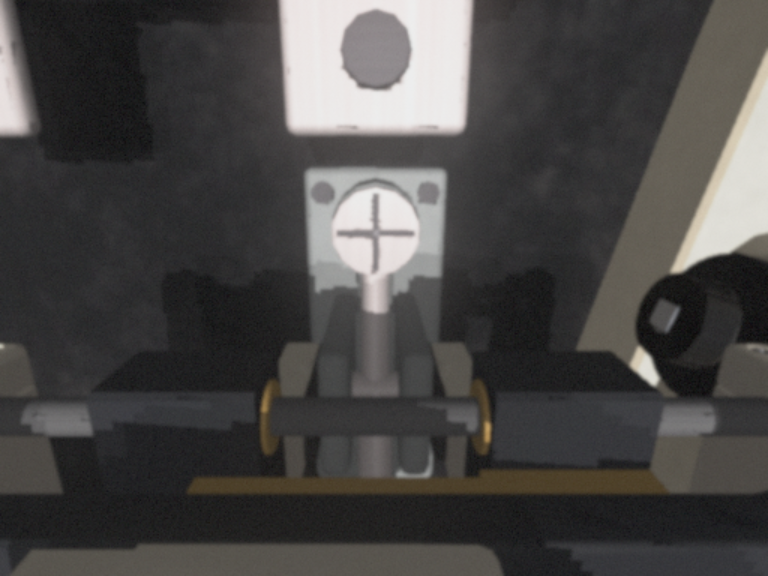

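View pics/s13.png

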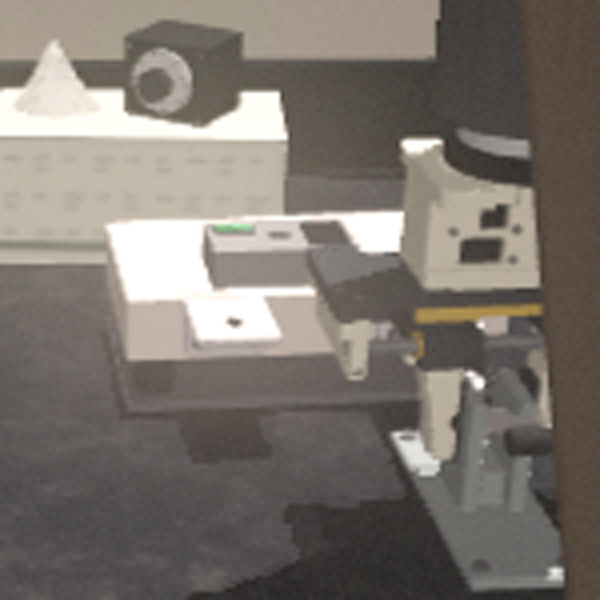

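```bash
python3 - <<'E'
from h import *
s=snapshot('wrist');T=s['tool_from_camera'];K=s['mtx']
def f(u,v,z):
    d=T[:3,:3]@np.array([(u/1.5-K[0,2])/K[0,0],-(v/1.5-K[1,2])/K[1,1],-1]);e=T[:3,3];return e+d*((.0453-z-e[2])/d[2])
sa=f(376,233,.0603);print('saddle',sa)
for z in (.08,.081,.082): print('boss',z,f(376,49,z)-sa)
print('edge',f(376,132,.078)-sa+[.015,0,0], 'tabL',f(287,131,.078),f(467,131,.078))
print('boss by top/bottom',f(376,12,.08),f(376,88,.08),f(341,49,.08),f(411,49,.08))
E
```

```text
saddle [ 0.0548  0.0001 -0.015 ]
boss 0.08 [ 0.0502 -0.0001 -0.0197]
boss 0.081 [ 0.05   -0.0001 -0.0207]
boss 0.082 [ 0.0497 -0.0001 -0.0217]
edge [ 0.0455 -0.0001 -0.0177] tabL [ 0.0856 -0.0241 -0.0327] [ 0.0855  0.0246 -0.0327]
boss by top/bottom [ 0.1132 -0.     -0.0347] [ 0.0959 -0.     -0.0347] [ 0.105  -0.0089 -0.0347] [ 0.105   0.0088 -0.0347]
```

```bash
python3 - <<'E'
from h import *
i,K,E,A=cam('wrist');crop(i,180,0,140,110,5,'pics/w14.png')
E
```

```text
(no output)
```

View pics/w14.png

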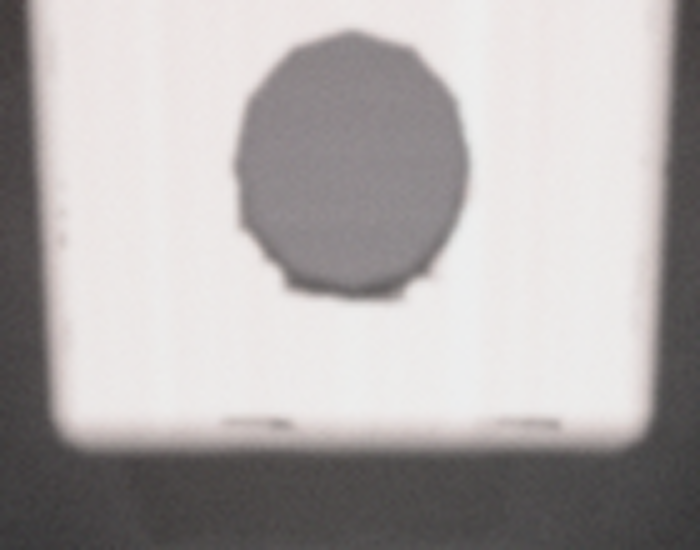

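```bash
python3 - <<'E'
from h import *
i=cv2.imread('pics/scene0.png');crop(i,300,240,70,50,10,'pics/c15.png')
i=cv2.imread('pics/side0.png');crop(i,335,180,50,40,12,'pics/s15.png')
E
```

```text
(no output)
```

View pics/c15.png

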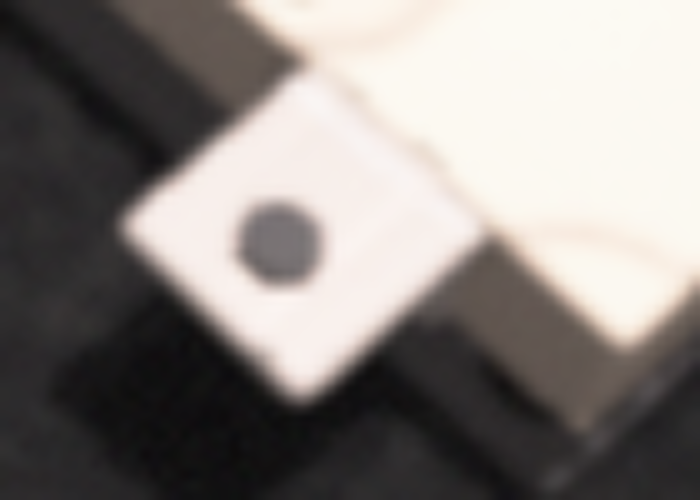

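View pics/s15.png

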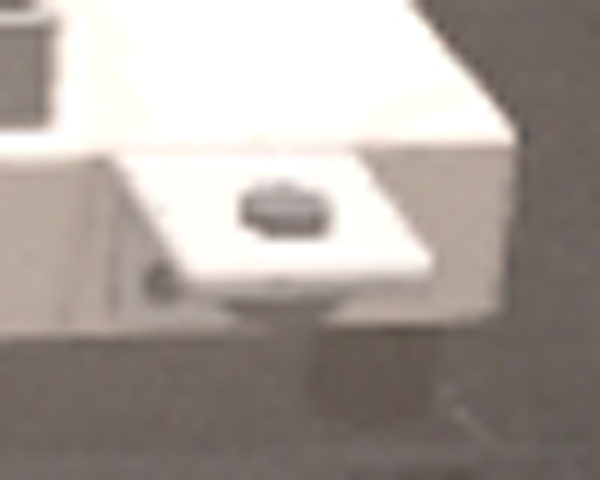

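```bash
python3 - <<'E'
from h import *
g=lambda u,v,z:atz(*S,300+u/10,240+v/10,z)
L,N=g(120,225,.076),g(300,402,.076);R2,F=g(487,235,.078),g(305,70,.078)
for z in (.08,.082,.084):
    b=g(280,243,z);m=(L+N)/2;r=(R2+F)/2;print(z,b,'front mid',m,'d',np.linalg.norm((b-m)[:2]),'rear mid',r,np.linalg.norm((b-r)[:2]))
# side
h=lambda u,v,z:atz(*D,335+u/12,180+v/12,z)
for z in (.08,.082,.084): print(h(287,203,z), h(300,275,.078))
# wrist: boss vs edge
s=snapshot('wrist');T=s['tool_from_camera'];K=s['mtx']
def f(u,v,z):
    d=T[:3,:3]@np.array([(u/5+180-K[0,2])/K[0,0],-(v/5-K[1,2])/K[1,1],-1]);e=T[:3,3];return e+d*((.0453-z-e[2])/d[2])
for z in (.08,.082,.084): print(z,f(352,30,z),f(352,288,z),f(235,160,z),f(468,160,z))
print(f(350,423,.078),f(350,450,.074))
E
```

```text
0.08 [0.5938 0.0859 0.08  ] front mid [0.5739 0.0839 0.076 ] d 0.019999444994815586 rear mid [0.6276 0.0884 0.078 ] 0.033879657859646244
0.082 [0.5929 0.0854 0.082 ] front mid [0.5739 0.0839 0.076 ] d 0.01903731625158465 rear mid [0.6276 0.0884 0.078 ] 0.03483706872852632
0.084 [0.592  0.0848 0.084 ] front mid [0.5739 0.0839 0.076 ] d 0.01808715471573231 rear mid [0.6276 0.0884 0.078 ] 0.03580077714507379
[0.5946 0.0853 0.08  ] [0.566  0.0883 0.078 ]
[0.5903 0.0864 0.082 ] [0.566  0.0883 0.078 ]
[0.586  0.0874 0.084 ] [0.566  0.0883 0.078 ]
0.08 [ 0.1138 -0.0001 -0.0347] [ 0.0963 -0.0001 -0.0347] [ 0.1052 -0.009  -0.0347] [ 0.1052  0.0087 -0.0347]
0.082 [ 0.1133 -0.0001 -0.0367] [ 0.096  -0.0001 -0.0367] [ 0.1048 -0.0089 -0.0367] [ 0.1048  0.0085 -0.0367]
0.084 [ 0.1127 -0.0001 -0.0387] [ 0.0957 -0.0001 -0.0387] [ 0.1044 -0.0087 -0.0387] [ 0.1043  0.0084 -0.0387]
[ 0.0866 -0.0003 -0.0327] [ 0.0847 -0.0003 -0.0287]
```

```bash
python3 -m pendant '[[0,0,0.005,0,0,0,-1],[0,0,0.0072,0,0,0,-1],[0.006,0,0.0072,0,0,0,-1],[0.016,0,0.0072,0,0,0,-1],[0.028,0,0.0072,0,0,0,-1],[0.038,0,0.0072,0,0,0,-1],[0.046,0,0.0072,0,0,0,-1],[0.0498,0,0.0072,0,0,0,-1],[0.0498,0,0.0072,0,0,0,-1],[0.0498,0,0.0072,0,0,0,-1]]'
python3 - <<'E'
from h import *
i,K,E,A=cam('wrist');cv2.imwrite('pics/w16.png',cv2.resize(i,None,fx=1.5,fy=1.5))
i,K,E,A=cam('scene');crop(i,230,180,140,110,5,'pics/c16.png')
i,K,E,A=cam('side');crop(i,280,120,120,130,5,'pics/s16.png')
go(.5397,.0825,.0355,5.3)
E
```

```text
clock: 19.52
tool_pos: [0.5394, 0.0816, 0.038]
orientation: [180.0, 0.0, 5.3]
force: [0.5, 0.3, -8.4]
opening: 0.036
clk 19.68 at [0.5396 0.0817 0.0381] [-179.9979    0.0016    5.2897] F [ 0.2623  0.4236 -7.635 ] open 0.0359
shift [ 0.0002 -0.0008  0.0026] turn [-0.      0.     -0.0002]
```

View pics/w16.png

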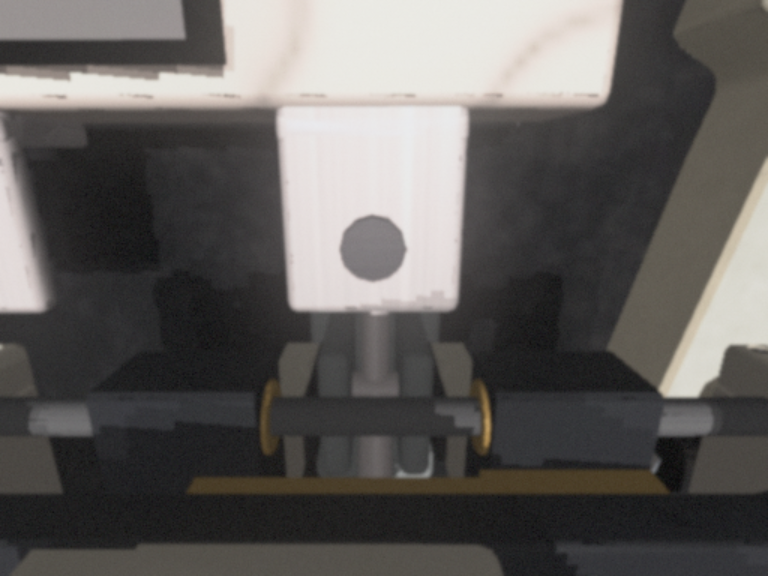

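View pics/s16.png

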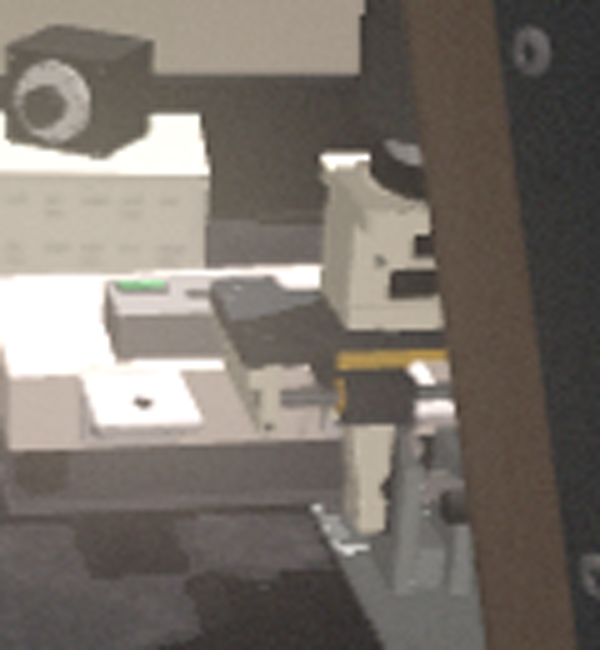

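View pics/c16.png

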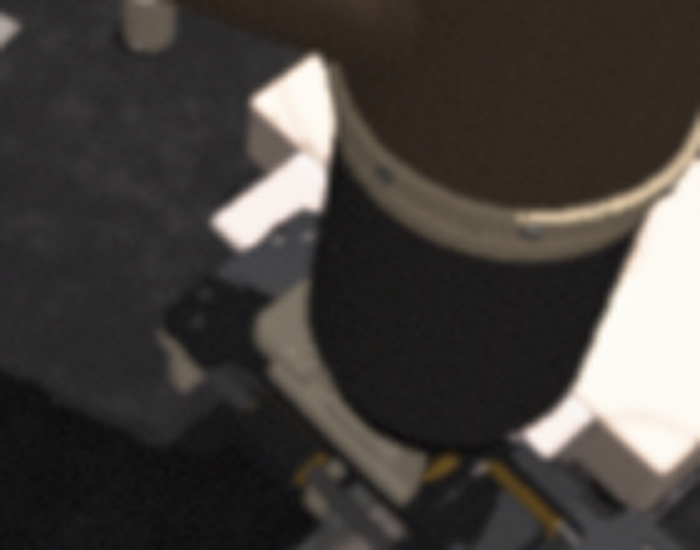

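```bash
python3 - <<'E'
from h import *
i,K,E,A=cam('wrist');crop(i,180,60,140,160,4,'pics/w17.png')
s=snapshot('wrist');T=s['tool_from_camera'];K=s['mtx'];zt=ctrl.get_obs()['tool_pos'][2]
def f(u,v,z):
    d=T[:3,:3]@np.array([(u/1.5-K[0,2])/K[0,0],-(v/1.5-K[1,2])/K[1,1],-1]);e=T[:3,3];return e+d*((zt-z-e[2])/d[2])
for z in (.08,.082,.084): print(f(373,247.5,z))
print(zt,'edge',f(373,305,.078),'slabface',f(373,104,.08),'tab sides',f(279,130,.078),f(468,130,.078),f(291,300,.078),f(460,300,.078))
E
```

```text
[ 0.0554 -0.0008 -0.0418]
[ 0.0558 -0.0008 -0.0438]
[ 0.0562 -0.0008 -0.0458]
0.03817209390173529 edge [ 0.0382 -0.0009 -0.0398] slabface [ 0.0913 -0.0008 -0.0418] tab sides [ 0.0854 -0.0248 -0.0398] [ 0.0854  0.0234 -0.0398] [ 0.0397 -0.0243 -0.0398] [ 0.0397  0.024  -0.0398]
```

View pics/w17.png

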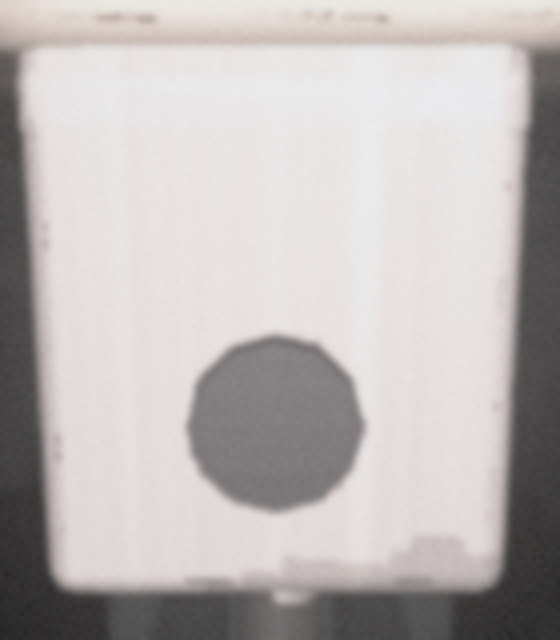

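```bash
python3 -m pendant '[[0.0006,-0.0006,0,0,0,0,-1],[0.0006,-0.0006,0.001,0,0,0,-1],[0.0006,-0.0006,0.002,0,0,0,-1],[0.0006,-0.0006,0.0027,0,0,0,-1],[0.0006,-0.0006,0.0027,0,0,0,-1],[0.0006,-0.0006,0.0027,0,0,0,-1]]'
python3 - <<'E'
from h import *
go(.5397,.0825,.0355,5.3)
i,K,E,A=cam('wrist');crop(i,180,60,140,160,4,'pics/w18.png')
E
```

```text
clock: 20.52
tool_pos: [0.5404, 0.0823, 0.0354]
orientation: [180.0, -0.0, 5.3]
force: [0.2, -0.5, -6.7]
opening: 0.0358
clk 20.52 at [0.5404 0.0823 0.0354] [179.9993  -0.0015   5.2811] F [ 0.1728 -0.4775 -6.7003] open 0.0358
shift [-0.0006 -0.0002 -0.0001] turn [ 0.     -0.     -0.0003]
```

View pics/w18.png

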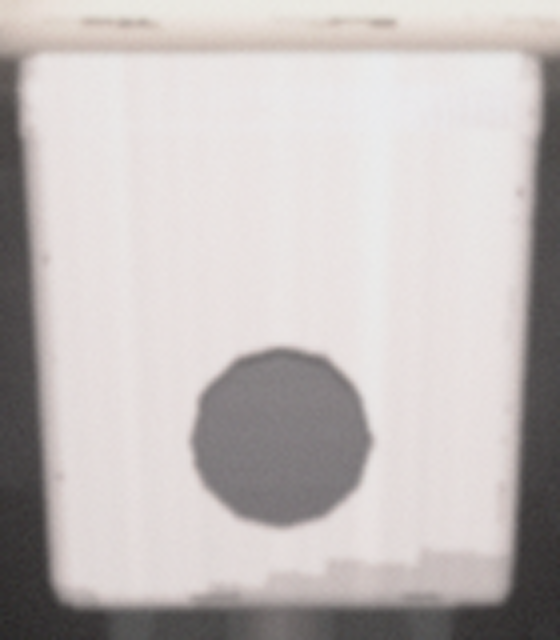

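```bash
python3 -m pendant '[[0,0,0.0005,0,0,0,-1],[0,0,0.0008,0,0,0,-1],[0,0,0.0008,0,0,0,-1]]'
```

```text
clock: 20.95
tool_pos: [0.5403, 0.0823, 0.0353]
orientation: [180.0, -0.0, 5.3]
force: [-5.3, -0.4, 4.5]
opening: 0.036
```

```bash
python3 -m pendant '[[0,0,-0.0005,0,0,0,-1],[0,0,-0.0005,0,0,0,-0.3],[0,0,-0.0005,0,0,0,0.2],[0,0,-0.0005,0,0,0,0.4],[0,0,-0.0005,0,0,0,0.4],[0,0,-0.0005,0,0,0,0.4],[0,0,-0.0005,0,0,0,0.4]]'
python3 - <<'E'
from h import *
go(.5397,.0825,.0355,5.3)
i,K,E,A=cam('wrist');crop(i,180,60,140,160,4,'pics/w19.png')
E
```

```text
clock: 21.82
tool_pos: [0.5404, 0.0824, 0.0351]
orientation: [-180.0, -0.0, 5.3]
force: [0.4, 0.8, 0.7]
opening: 0.0614
clk 21.82 at [0.5404 0.0824 0.0351] [-179.9994   -0.0049    5.2835] F [0.3726 0.7983 0.6662] open 0.0614
shift [-0.0007 -0.0002 -0.0004] turn [-0.     -0.0001 -0.0003]
```

View pics/w19.png

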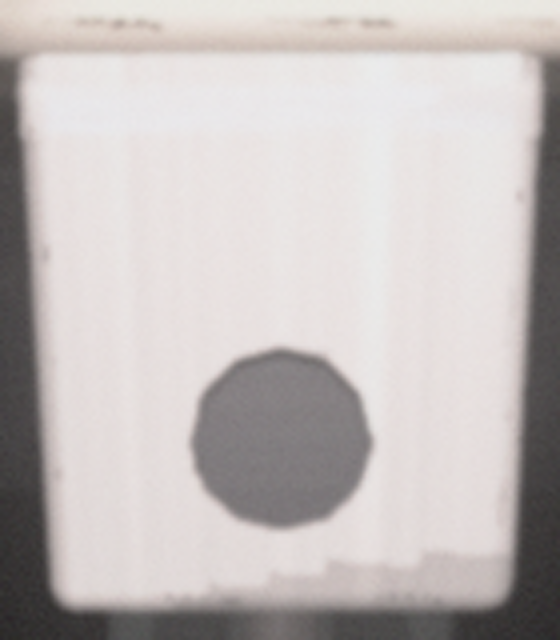

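```bash
python3 -m pendant '[[0,0,-0.03,0,0,0,0.4],[0,0,-0.07,0,0,0,0.4],[0,0,-0.11,0,0,0,0],[-0.03,0,-0.125,0,0,0,-1],[-0.07,0,-0.125,0,0,0,-1],[-0.088,0,-0.125,0,0,0,-1],[-0.094,0,-0.125,0,0,0,-1],[-0.094,0,-0.125,0,0,0,-1],[-0.094,0,-0.125,0,0,0,-1]]'
python3 - <<'E'
from h import *
go(.4488,.0738,.12,5.3)
i,K,E,A=cam('wrist');cv2.imwrite('pics/w20.png',cv2.resize(i,None,fx=1.5,fy=1.5));np.savez('w20.npz',K=K,E=E,A=A)
i,K,E,A=cam('side');cv2.imwrite('pics/s20.png',cv2.resize(i,None,fx=1.5,fy=1.5))
i,K,E,A=cam('scene');crop(i,200,180,180,130,4,'pics/c20.png')
E
```

```text
clock: 23.0
tool_pos: [0.4476, 0.074, 0.1599]
orientation: [180.0, 0.0, 5.3]
force: [0.1, -0.0, -0.5]
opening: 0.0014
clk 23.0 at [0.4476 0.074  0.1599] [179.982    0.0054   5.285 ] F [ 0.0582 -0.0332 -0.4954] open 0.0014
shift [0.0012 0.0003 0.0399] turn [ 0.0003  0.0001 -0.0003]
```

View pics/w20.png

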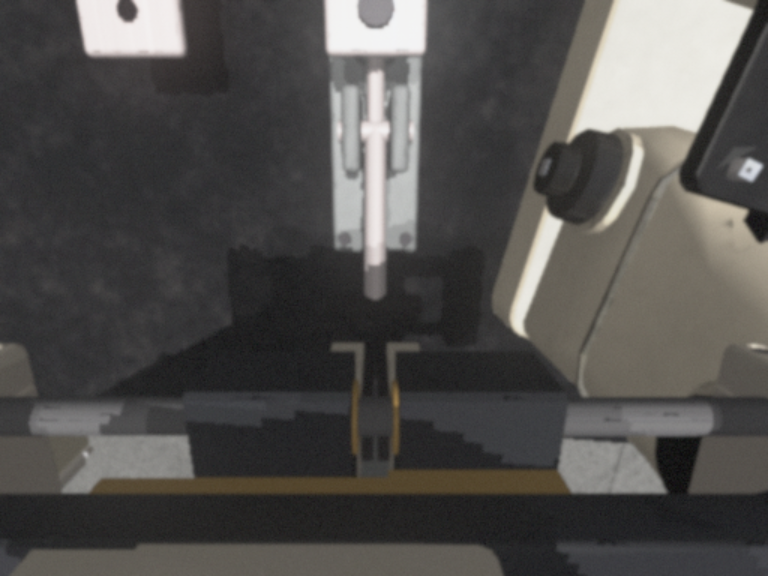

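View pics/s20.png

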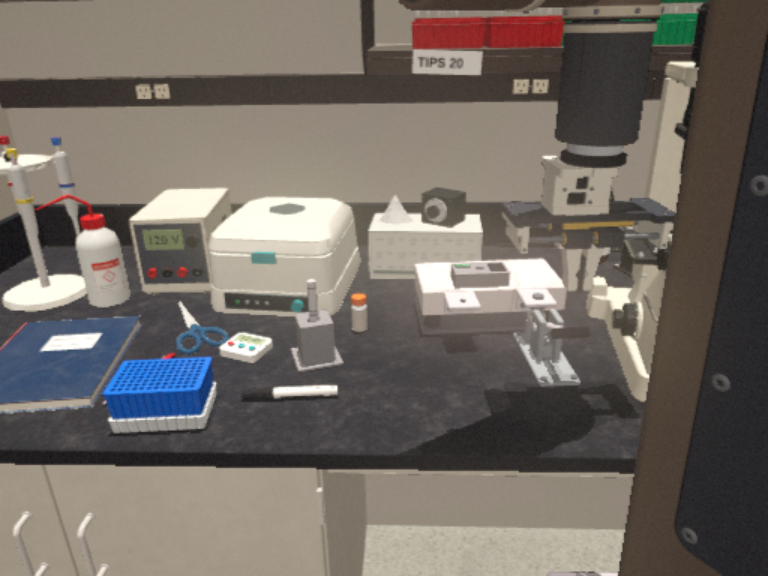

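View pics/c20.png

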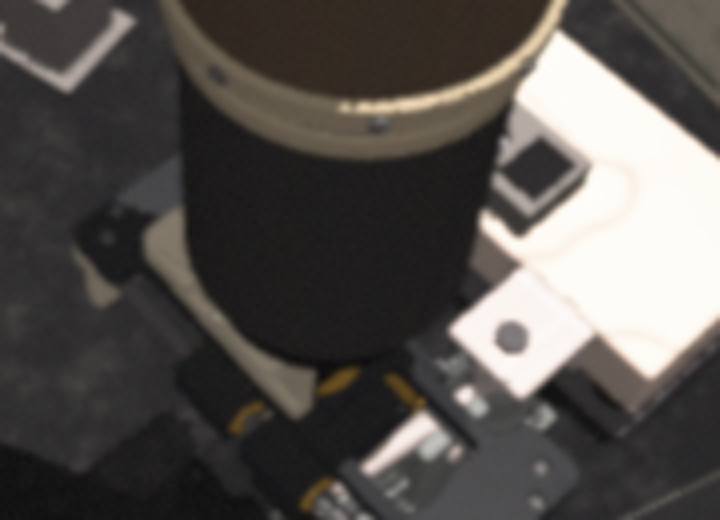

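```bash
python3 - <<'E'
from h import *
w=np.load('w20.npz');W=(w['K'],w['E'],w['A'])
f=lambda u,v,z:atz(*W,u/1.5,v/1.5,z)
print('bar pred',proj(*W,[[.4488,.0738,.094],[.4488-.0023,.0738+.025,.094],[.4488+.0023,.0738-.025,.094]])*1.5)
print('micro foot',f(512,330,0),f(495,308,0),f(580,390,0),f(580,390,.1),'knob',[f(536,175,z) for z in (.05,.1,.13)])
d=lambda u,v,z:atz(*D,u/1.5,v/1.5,z)
print('side foot',d(638,395,0),d(600,285,.1),d(614,320,.05))
print('knob tri',tri([(W[1],ray(W[0],W[2],536/1.5,175/1.5)),(ED,ray(KD,AD,612/1.5,320/1.5))]))
for n,u,v in [('boss',376,10),('cheekL',351,130),('cheekR',400,130)]: print(n,f(u,v,.08 if n=='boss' else .075))
print(f(334,248,.008),f(415,248,.008))
E
```

```text
bar pred [[375.6845 305.8845]
 [329.5535 305.8953]
 [421.8094 305.8737]]
micro foot [ 0.4062 -0.0381  0.    ] [ 0.4231 -0.0216  0.    ] [ 0.3588 -0.1036  0.    ] [ 0.4115 -0.0453  0.1   ] knob [array([ 0.5245, -0.0153,  0.05  ]), array([0.5248, 0.0028, 0.1   ]), array([0.5249, 0.0137, 0.13  ])]
side foot [ 0.4392 -0.028  -0.    ] [ 0.5904 -0.0069  0.1   ] [ 0.5689 -0.0286  0.05  ]
knob tri [ 0.5245 -0.0079  0.0727]
boss [0.5929 0.087  0.08  ]
cheekL [0.5383 0.095  0.075 ]
cheekR [0.5406 0.0694 0.075 ]
[0.4605 0.1049 0.008 ] [0.4658 0.0466 0.008 ]
```

```bash
python3 - <<'E'
from h import *
i=cv2.imread('pics/scene0.png');crop(i,150,230,362,154,2,'pics/c21.png')
i=cv2.imread('pics/side0.png');crop(i,380,60,132,240,2.4,'pics/s21.png')
for P in [(.41,-.023,.117),(.488,-.03,.117),(.41,-.023,.25),(.45,-.025,.117)]: print(P,(proj(*S,P)-[150,230])*2,(proj(*D,P)-[380,60])*2.4)
E
```

```text
(0.41, -0.023, 0.117) [[282.9102 268.4765]] [[138.6978 384.9867]]
(0.488, -0.03, 0.117) [[361.1431 218.7258]] [[112.5117 342.0843]]
(0.41, -0.023, 0.25) [[299.0706 221.8617]] [[169.627  224.8626]]
(0.45, -0.025, 0.117) [[322.492  240.8408]] [[122.7214 362.0071]]
```

View pics/c21.png

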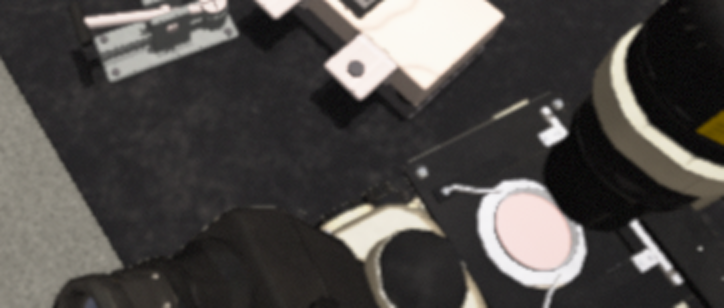

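View pics/s21.png

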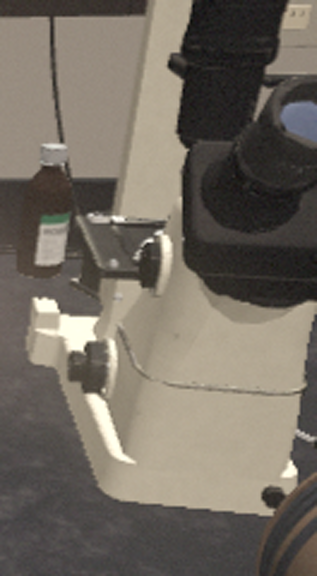

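```bash
python3 - <<'E'
from h import *
print(ctrl.get_obs()['joint_pos'])
E
python3 -m pendant '[[0,-0.03,0,0,0,0,-1],[0,-0.035,0,0,0,-0.18,-1],[0,-0.035,0,0,0,-0.36,-1],[0,-0.035,0,0,0,-0.54,-1],[0,-0.035,0,0,0,-0.72,-1],[0,-0.035,0,0,0,-0.9,-1],[0,-0.035,0,0,0,-1.08,-1],[0,-0.035,0,0,0,-1.26,-1],[0,-0.035,0,0,0,-1.44,-1],[0,-0.015,0,0,0,-1.57,-1],[0,0,0,0,0,-1.57,-1],[0,0,0,0,0,-1.57,-1]]'
python3 - <<'E'
from h import *
d=np.array([np.cos(np.radians(5.3)),np.sin(np.radians(5.3))]);o=np.array([.5404,.0823])
print(ctrl.get_obs()['joint_pos'])
b=o-.096*d;go(b[0],b[1],.11,95.3)
i,K,E,A=cam('wrist');cv2.imwrite('pics/w22.png',cv2.resize(i,None,fx=1.5,fy=1.5));np.savez('w22.npz',K=K,E=E,A=A)
print(proj(K,E,A,np.r_[o-.092*d,.094])*1.5)
i,K,E,A=cam('side');crop(i,300,60,150,220,3,'pics/s22.png')
E
```

```text
[ 34.4011   2.7076 -31.699    0.0058 -55.636   60.8613]
clock: 24.65
tool_pos: [0.4469, 0.0728, 0.1599]
orientation: [-180.0, 0.0, 95.0]
force: [0.4, -0.0, 0.2]
opening: 0.0004
[ 34.3191   2.6359 -31.7473   0.0019 -55.6384 150.653 ]
clk 24.65 at [0.4469 0.0728 0.1599] [-179.982     0.0119   94.9732] F [ 0.3596 -0.0044  0.1646] open 0.0004
shift [ 0.0008 -0.002   0.0499] turn [-0.0003  0.0002 -0.0057]
[[378.8352 308.5911]]
```

View pics/w22.png

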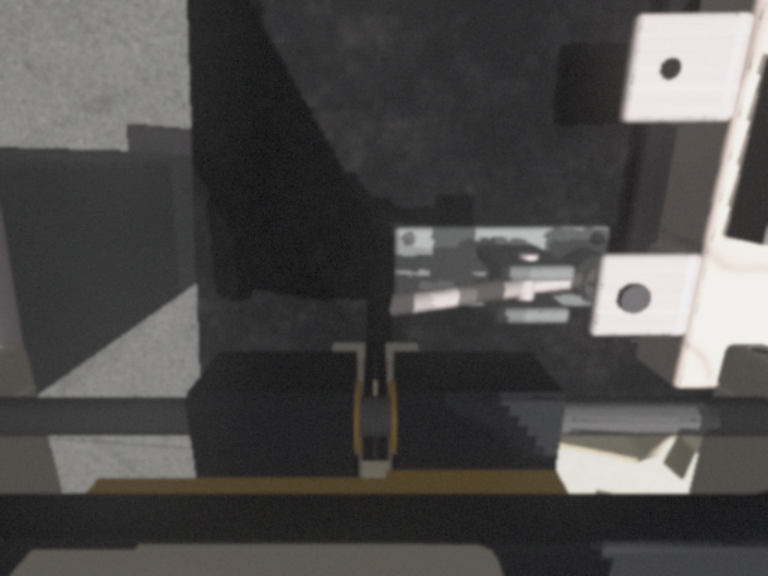

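View pics/s22.png

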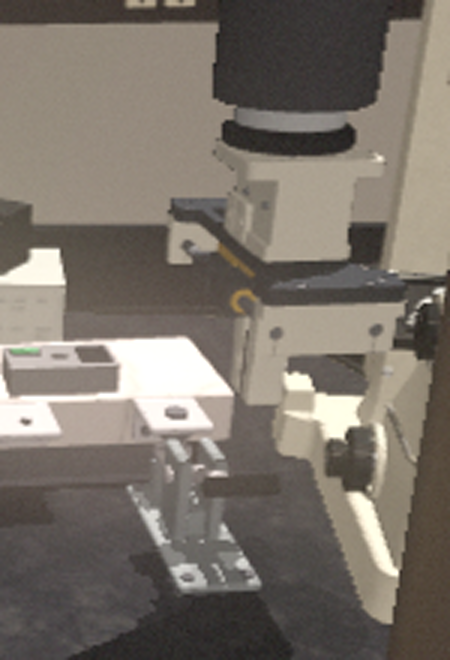

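```bash
python3 -m pendant '[[0,-0.002,0.02,0,0,-0.006,-1],[0.0008,-0.002,0.045,0,0,-0.006,-1],[0.0008,-0.002,0.055,0,0,-0.006,-1],[0.0008,-0.002,0.058,0,0,-0.006,-1],[0.0008,-0.002,0.061,0,0,-0.006,-1],[0.0008,-0.002,0.061,0,0,-0.006,-1]]'
python3 - <<'E'
from h import *
go(0.4448,.0734,.1,95.3)
i,K,E,A=cam('side');crop(i,300,130,130,150,4,'pics/s23.png')
i,K,E,A=cam('wrist');cv2.imwrite('pics/w23.png',i)
E
```

```text
clock: 25.5
tool_pos: [0.4451, 0.0746, 0.0995]
orientation: [179.9, -0.0, 95.6]
force: [-0.3, 0.5, 0.5]
opening: 0.0006
clk 25.5 at [0.4451 0.0746 0.0995] [179.9498  -0.0207  95.5792] F [-0.2782  0.5362  0.4858] open 0.0006
shift [-0.0011 -0.0004 -0.0005] turn [ 0.0009 -0.0004  0.0049]
```

View pics/s23.png

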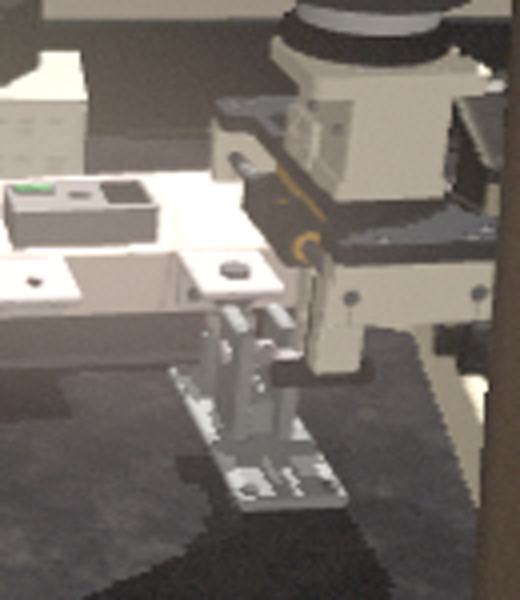

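View pics/w23.png

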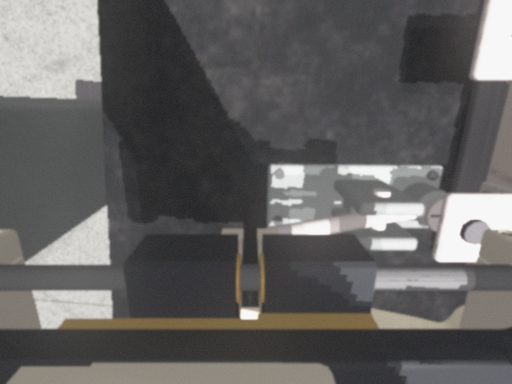

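```bash
python3 -m pendant '[[0,0,0.005,0,0,0,-1],[0,0,0.010,0,0,0,-1],[0,0,0.015,0,0,0,-1],[0,0,0.018,0,0,0,-1],[0,0,0.018,0,0,0,-1]]'
python3 -m pendant '[[0,0,0.004,0,0,0,-1],[0,0,0.008,0,0,0,-1],[0,0,0.012,0,0,0,-1],[0,0,0.012,0,0,0,-1]]'
python3 - <<'E'
from h import *
go(0.4448,.0734,.07,95.3)
i,K,E,A=cam('side');crop(i,300,130,130,150,4,'pics/s24.png')
i,K,E,A=cam('wrist');cv2.imwrite('pics/w24.png',i)
E
```

```text
clock: 26.22
tool_pos: [0.4442, 0.0741, 0.0812]
orientation: [-179.9, 0.0, 95.6]
force: [-8.6, 1.2, 14.7]
opening: 0.0004
clock: 26.72
tool_pos: [0.4426, 0.0734, 0.0687]
orientation: [-179.8, 0.1, 95.6]
force: [-10.7, 1.1, 14.4]
opening: 0.0004
clk 26.73 at [0.4426 0.0734 0.0687] [-179.7751    0.0744   95.5575] F [-10.7435   1.1211  14.3615] open 0.0004
shift [-0.0003  0.0022 -0.0013] turn [-0.0039  0.0013  0.0045]
```

View pics/s24.png

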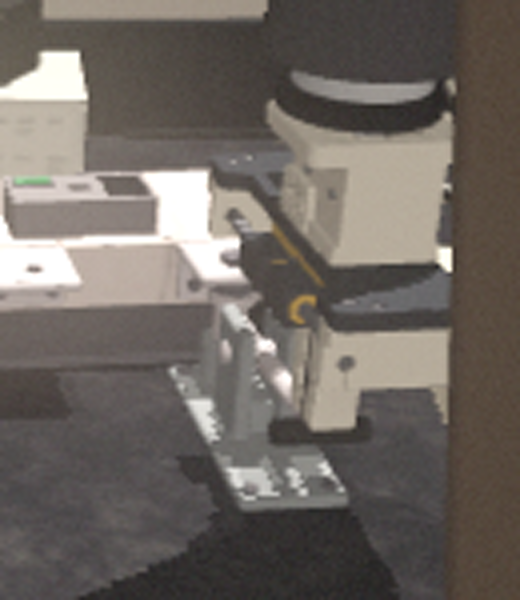

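View pics/w24.png

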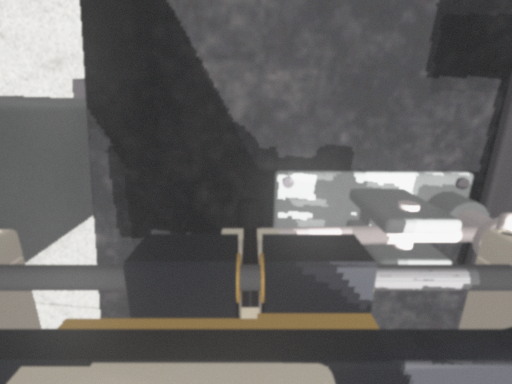

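```bash
python3 -m pendant '[[0,-0.003,0,0,0,0,-1],[0,-0.004,0.003,0,0,0,-1],[0,-0.004,0.007,0,0,0,-1],[0,-0.004,0.011,0,0,0,-1],[0,-0.004,0.011,0,0,0,-1]]'
```

```text
clock: 27.45
tool_pos: [0.4415, 0.0737, 0.0587]
orientation: [179.9, 0.0, 95.6]
force: [-2.7, -3.2, 13.3]
opening: 0.0002
```

```bash
python3 -m pendant '[[0,0,0.003,0,0,0,-1],[0,0,0.006,0,0,0,-1],[0,0,0.006,0,0,0,-1],[0,0,0.006,0,0,0,-1]]'
```

```text
clock: 27.95
tool_pos: [0.4415, 0.0737, 0.0528]
orientation: [179.9, 0.0, 95.6]
force: [-1.8, -3.3, 13.5]
opening: 0.0001
```

```bash
python3 -m pendant '[[0,0,0.0015,0,0,0,-1],[0,0,0.003,0,0,0,-1],[0,0,0.0035,0,0,0,-1],[0,0,0.0035,0,0,0,-1]]'
```

```text
clock: 28.45
tool_pos: [0.4417, 0.0737, 0.0503]
orientation: [179.9, 0.0, 95.7]
force: [-7.5, -3.9, 28.1]
opening: 0.0001
```

```bash
python3 - <<'E'
from h import *
i,K,E,A=cam('side');crop(i,270,120,150,150,4,'pics/s25.png')
i,K,E,A=cam('wrist');cv2.imwrite('pics/w25.png',cv2.resize(i,None,fx=1.5,fy=1.5))
E
python3 -m pendant '[[0,0,-0.006,0,0,0,-1],[0,0,-0.014,0,0,0,-1],[0,0.001,-0.022,0,0,0,-1],[0,0.002,-0.03,0,0,0,-1],[0,0.003,-0.038,0,0,0,-1],[0,0.004,-0.046,0,0,0,-1],[0,0.004,-0.053,0,0,0,-1],[0,0.004,-0.06,0,0,0,-1],[0,0.004,-0.065,0,0,0,-1],[0,0.004,-0.065,0,0,0,-1],[0,0.004,-0.065,0,0,0,-1]]'
python3 - <<'E'
from h import *
go(0.4448,.0734,.1,95.3)
i,K,E,A=cam('side');crop(i,270,120,150,150,4,'pics/s26.png')
i,K,E,A=cam('wrist');cv2.imwrite('pics/w26.png',cv2.resize(i,None,fx=1.5,fy=1.5))
E
```

```text
clock: 29.92
tool_pos: [0.4445, 0.0743, 0.1134]
orientation: [-180.0, 0.0, 95.6]
force: [0.4, 0.5, -0.2]
opening: 0.0004
clk 29.93 at [0.4445 0.0743 0.1134] [-179.9819    0.0035   95.5788] F [ 0.4035  0.4659 -0.1555] open 0.0004
shift [-0.0009  0.0002  0.0134] turn [-0.0003  0.0001  0.0049]
```

View pics/s25.png

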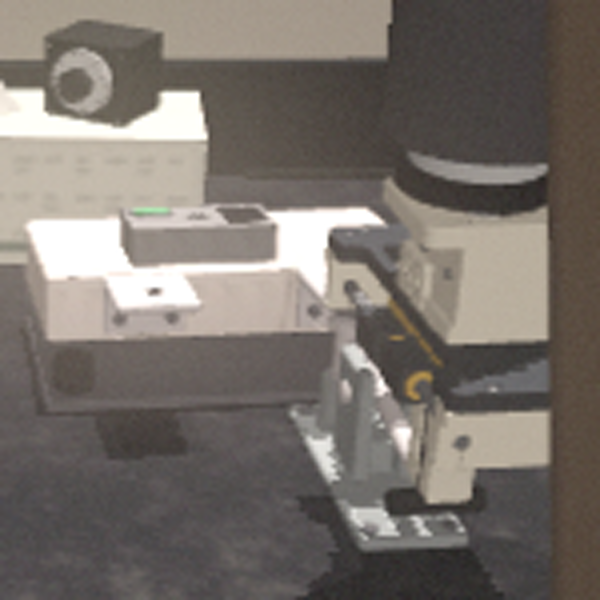

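View pics/s26.png

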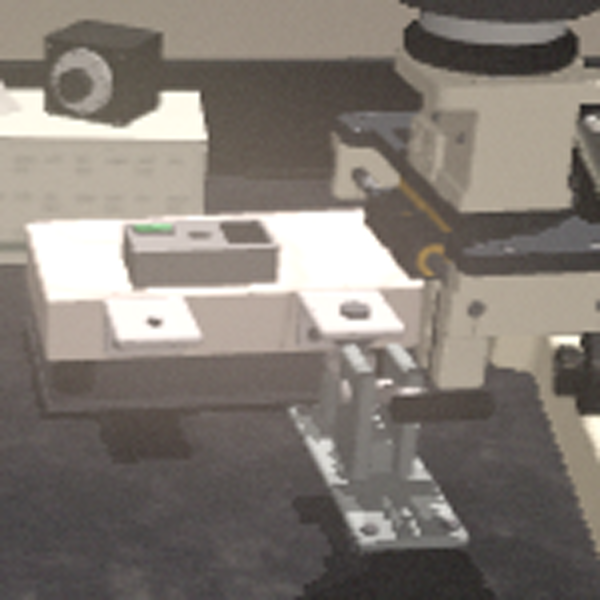

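View pics/w26.png

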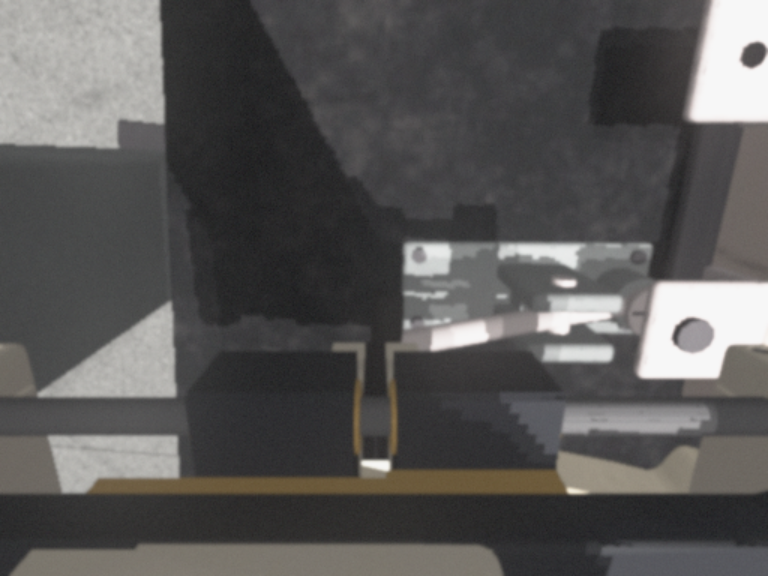

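View pics/w25.png

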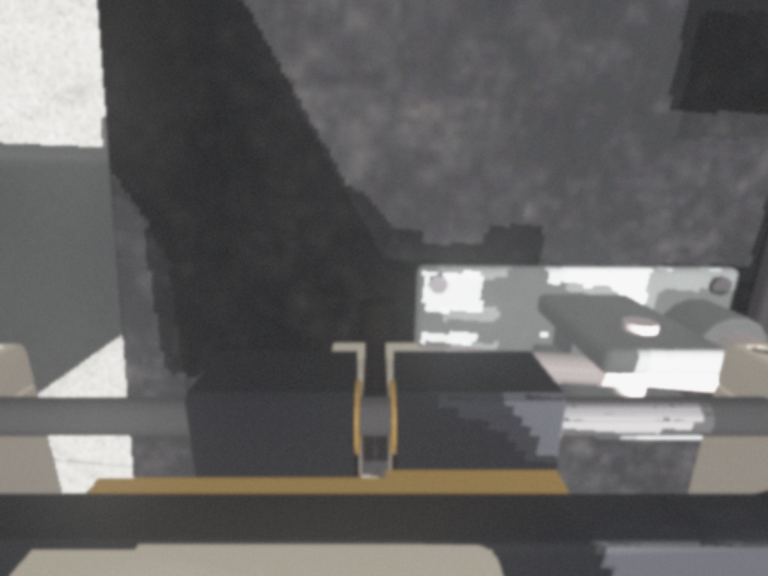

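```bash
python3 - <<'E'
from h import *
a=cv2.imread('pics/s23.png');b=cv2.imread('pics/s26.png')
# s23 px p <-> s26 px p+(30*4, 10*4)
for (x0,y0,x1,y1) in [(225,440,360,520),(160,355,215,430),(200,290,250,440)]:
    t=a[y0:y1,x0:x1];r=cv2.matchTemplate(b,t,cv2.TM_CCOEFF_NORMED);_,m,_,l=cv2.minMaxLoc(r);print(m,(l[0]-x0-120)/4,(l[1]-y0-40)/4)
w=cv2.imread('pics/w26.png')
o=ctrl.get_obs()
i,K,E,A=cam('wrist')
f=lambda u,v,z:atz(K,E,A,u/1.5,v/1.5,z)
print('boss',f(693,335,.081),'base far corners',f(404,243,.008),f(653,243,.008),'saddle edge left',f(622,306,.05))
j=np.array([.5404,.0823]);Rm=R.from_euler('z',5.3,degrees=True).as_matrix()[:2,:2]
P=[np.r_[j+Rm@q,z] for q,z in [((-.08,.03),.008),((.075,.03),.008),((.055,0),.05),((.04,0),.05)]];print(np.array(P));print(proj(K,E,A,P)*1.5)
E
```

```text
0.9412693977355957 0.0 0.0
0.993823766708374 0.0 0.0
0.9845993518829346 0.0 0.0
boss [0.5938 0.0879 0.081 ] base far corners [0.4592 0.1049 0.008 ] [0.611  0.1197 0.008 ] saddle edge left [0.5763 0.0899 0.05  ]
[[0.458  0.1048 0.008 ]
 [0.6123 0.1191 0.008 ]
 [0.5952 0.0874 0.05  ]
 [0.5802 0.086  0.05  ]]
[[402.0702 242.9314]
 [654.7955 244.0842]
 [654.9735 313.5803]
 [627.2637 313.4585]]
```

```bash
python3 -m pendant '[[0,0,0.012,0,0,0,-1],[0,-0.001,0.019,0,0,0,-1],[0,-0.002,0.026,0,0,0,-1],[0,-0.003,0.033,0,0,0,-1],[0,-0.004,0.04,0,0,0,-1],[0,-0.005,0.047,0,0,0,-1],[0,-0.005,0.053,0,0,0,-1],[0,-0.005,0.059,0,0,0,-1],[0,-0.005,0.0625,0,0,0,-1],[0,-0.005,0.0645,0,0,0,-1],[0,-0.005,0.0645,0,0,0,-1],[0,-0.005,0.0645,0,0,0,-1]]'
python3 - <<'E'
from h import *
go(0.4448,.0734,.05,95.3)
i,K,E,A=cam('side');cv2.imwrite('pics/s27.png',cv2.resize(i,None,fx=1.5,fy=1.5));crop(i,270,120,150,150,4,'pics/s27c.png')
i,K,E,A=cam('scene');cv2.imwrite('pics/c27.png',cv2.resize(i,None,fx=1.5,fy=1.5))
a=cv2.imread('pics/s26.png');b=cv2.imread('pics/s27c.png')
for (x0,y0,x1,y1) in [(280,395,335,470),(340,500,480,560),(320,330,370,400)]:
    t=a[y0:y1,x0:x1];r=cv2.matchTemplate(b,t,cv2.TM_CCOEFF_NORMED);_,m,_,l=cv2.minMaxLoc(r);print(m,(l[0]-x0)/4,(l[1]-y0)/4)
E
```

```text
clock: 31.58
tool_pos: [0.4384, 0.0734, 0.0499]
orientation: [-179.9, 0.0, 95.6]
force: [-15.0, 2.6, 27.7]
opening: 0.0007
clk 31.57 at [0.4384 0.0734 0.0499] [-179.8886    0.0422   95.5939] F [-15.0025   2.6402  27.6747] open 0.0007
shift [-0.0006  0.0064 -0.0001] turn [-0.0019  0.0007  0.0051]
0.9739944338798523 0.0 0.0
0.7724102139472961 1.0 0.25
0.6533718109130859 -0.25 -0.5
```

View pics/s27.png

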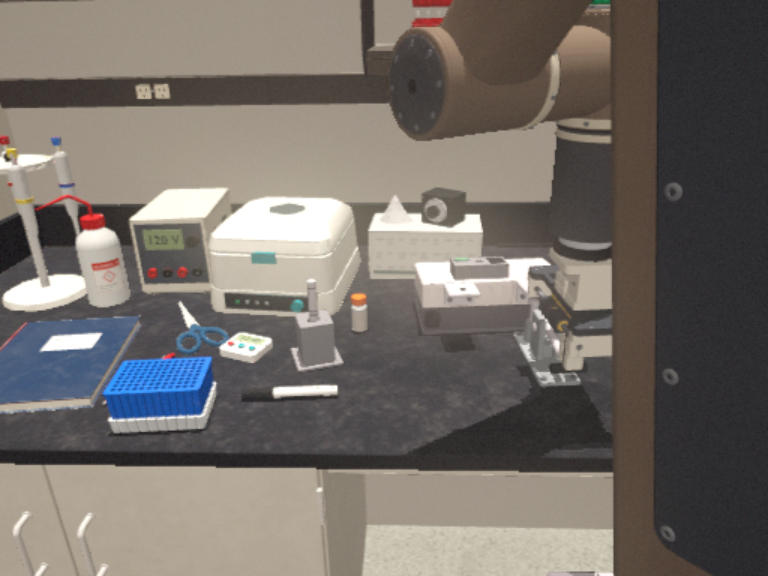

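View pics/s27c.png

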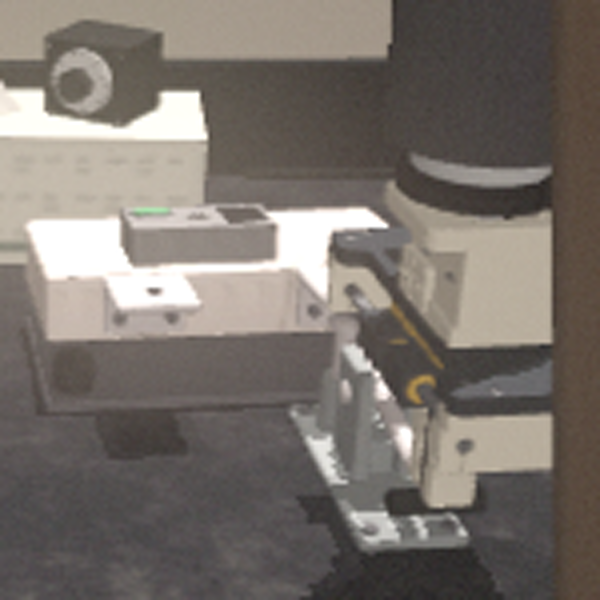

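View pics/c27.png

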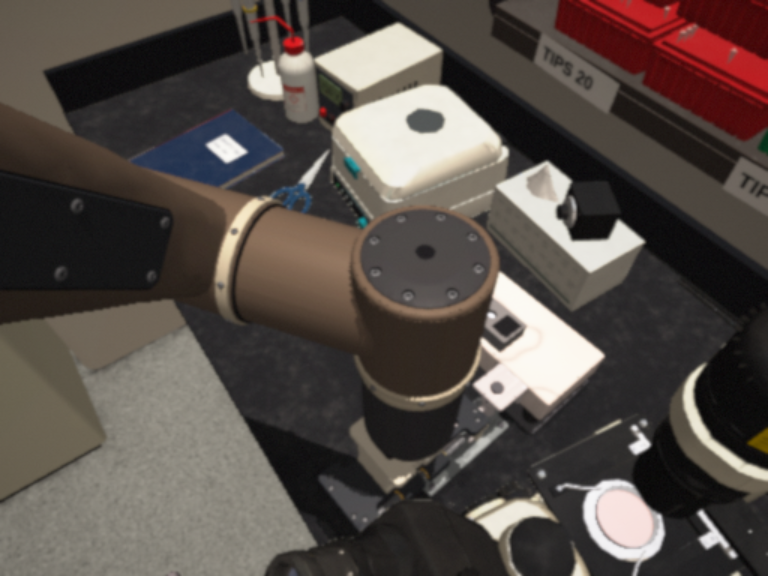

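```bash
python3 -m pendant '[[0,-0.001,0,0,0,0,-1],[0,-0.0015,0,0,0,0,-1],[0,-0.0015,0,0,0,0,-1]]'
python3 - <<'E'
from h import *
go(0.4448,.0734,.05,95.3)
i,K,E,A=cam('side');crop(i,270,120,150,150,4,'pics/s28c.png')
a=cv2.imread('pics/s27c.png');b=cv2.imread('pics/s28c.png');d=cv2.absdiff(a,b).max(2);print((d>40).sum())
# slab height check via plain tab dot
print(tri([(ED,ray(KD,AD,270+153/4,120+291/4))]) if 0 else [atz(*D,270+153/4,120+291/4,z) for z in (.078,.09,.094,.098)])
E
```

```text
clock: 32.05
tool_pos: [0.4382, 0.0735, 0.0503]
orientation: [180.0, 0.0, 95.6]
force: [-9.0, -0.7, 26.2]
opening: 0.0002
clk 32.05 at [0.4382 0.0735 0.0503] [179.9778   0.0232  95.6296] F [-9.0368 -0.7017 26.1835] open 0.0002
shift [-0.0008  0.0066  0.0003] turn [0.0004 0.0004 0.0058]
924
[array([0.6225, 0.2027, 0.078 ]), array([0.596 , 0.2053, 0.09  ]), array([0.5871, 0.2062, 0.094 ]), array([0.5783, 0.2071, 0.098 ])]
```

```bash
python3 - <<'E'
from plant import ctrl
print(ctrl.close_job())
E
```

```text
the job is handed in; nothing more can be done
None
```

The job is handed in at about 32 s of the 72 s allowed. The plinth is raised on the jack, and the shut fingers are holding the handle down.

**Zero key and stylus:** I pressed the key until it bottomed. The force rose to 13 N with the tip almost stopped at about z = 94 mm, as expected for fully down. The stylus is back in its stand and stood upright in the picture.

**Jack position:** The saddle is within about 1.5 mm of the boss that marks the lift point. The first full stroke did not move the jack at all in the side view.

**Pumping:**
- **First stroke:** it went down to the stop at 28 N, then I lifted clear and the handle and slab came back up.
- **Second stroke:** it is held at the stop at about 26 N with the bar at its full-down height. The plain tab shows the front raised by about 17 mm, against the expected 16 mm.

**Less certain or not fully checked:**
- **Tab geometry:** the tab's front edge measured 18–20 mm from the boss, not the 15 mm the dimensions imply. I centred the saddle on the boss.
- **Sideways push:** about 9 N remains on the handle bar after I eased it from 15 N.
- **Jack after the second stroke:** one part of the jack base, clear of the fingers, matched with no shift. The other two parts matched poorly because the fingers and shadow covered them, so that check is weaker.
- **Loose items:** the timer, marker and vial look unmoved in the last side view. I did not measure them.

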